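# Take the wire spool off its leaning spindle and put it on the scale

### The arm

A 7-joint arm with a two-finger parallel gripper is mounted at the origin on a cart in front of the work surface, level with it; the furniture and walls round the work are solid. World frame = base frame: x ahead of the robot, y to its left, z up, the work surface at z = 0. Lengths are in m, angles in rad, forces in N, time in s.
With the tool pointing down it reaches from about 0.4 to 0.875 m from the base axis. Payload 19.3 kg.
Tool frame: the origin (TCP) lies on the centre line of the jaws, within the pads' length; the fingertips stand 14 mm ahead of it and the grasp point (between the pads) lies 5 mm behind it; x points along the fingers, y is the direction in which the jaws open and shut, and the axes are right-handed (so a half turn about x gives the same grasp; the last joint's range is limited). The gripper opens to 85 mm and grips with 20 to 120 N. Pads are 22 mm wide; open, the fingers measure 114 mm over their backs; the gripper's body (76 mm by 85 mm) begins 54 mm behind the grasp point. The pads swing forward as they close: fully open they stand 13 mm farther back than shut.
Start: joints at [-1.394, 0.521, -0.036, 1.599, 0.021, 1.021, -0.113], TCP at [0.153, 0.606, 0.245] pointing down, gripper open.
Joint ranges: [-2.91, 2.91], [-0.3, 2.13], [-1.5, 1.42], [0.17, 2.43], [-1.26, 4.41], [0.16, 1.93], [-2.52, 2.52]. Speed limits (rad/s): [1.89, 1.89, 2.39, 2.39, 3.01, 3.01, 3.01].

### API

Orientations are given as [roll, pitch, yaw] about the fixed x, y, z axes, in that order (R = Rz(yaw) Ry(pitch) Rx(roll)).
In Python, from workcell import monitor, optics, bot gives the robot as it stands.
- The arm moves only by the tool arm_command, never from a script. Its arguments are lists of equal length, an entry for each row: "delta_pos": the shift along the tool's x, y, z as a fraction of full scale, a list of three; "rotation": the turn, a rotation vector about the tool's x, y, z as a fraction of full scale, a list of three. In form: {"delta_pos": [[dx, dy, dz], ...], "rotation": [[wx, wy, wz], ...]}. A call has 1 to 10 rows; each row shifts and turns the pose as measured when the row begins, along the tool's axes as they then stand; what a row does not reach is not made up. Full scale, the value 1, is 30 mm for a shift and 6 degrees for a turn. A row lasts 1/10 s, in which the tool goes at most 50 mm and 8.59 degrees, less where a joint would pass 70% of its speed; a pose out of reach is approached as far as the arm can. A call with a number of a shift or a turn outside -1 to 1 is refused whole. A call with a gripper value outside its range is refused whole. "gripper" is the closure, from -1 (fully open) to 1 (shut), so that 0 is half open, set as the call begins (left out, the last holds). The fingers move at their own pace and stop on an object; "grip_force" is the grip in N (left out, the last holds). Time passes only in rows, so rows that do not move let the fingers close. It gives the time, the measured TCP pose, the force and the opening at its end, in the units of the state.
- monitor.observe(): the state, without advancing time (a new reading comes with each control period).
- optics.grab_frame(name): name is "scene" or "side" or "wrist"; returns the picture (400x640x3 uint8, red, green, blue); there is no depth.
- optics.camera_params(name): a dict with "fx", "fy", "cx", "cy" (pixels), "origin" and "rotation" of the camera in the world. Camera axes: x right, y down, z forward; pixel columns grow to the right and rows downward; lengths in m; the calibration is good to about 2 mm. A picture is of the moment at which its call begins: read the wrist's pose just before it. camera_params takes no time and is no camera call; for the wrist camera it gives the pose at the moment of the call.
- bot.job_done(): hands the job in, once; it reports no verdict.
The state is a dict: "clock": time; "qpos": joint angles; "qd": joint speeds; "joint_efforts": joint torques, N m; "position": TCP position; "tool_rot": TCP orientation; "force": force on the tool from outside, world axes, zero at the start; "moment": the same for the moment, N m; "grip_width": finger opening in m.
Only numpy, scipy, OpenCV 4.12 (cv2) and the standard library are available. Lean on these libraries where they do the work, as an engineer would, in place of code of your own. Each camera call takes 0.05 s, during which the arm holds its last target. There are 200 camera calls.

### The job

Weigh the spool of copper wire: turn the keeper on the spool stand clockwise past its click until it is fully open, draw the spool straight off the leaning spindle without wrenching it against the spindle, and set it down gently, upright on the middle of the scale's pan. Leave the keeper open and do not disturb the other things on the bench.

Things in the scene. Friction and masses are not known exactly. Their poses are not given: they have to be found in the camera images.
- stand: Fixed dark steel spool stand; origin: centre of its foot (125 x 150 mm) on the bench; x level, from its low front to its high back, y left, z up. Its spindle and keeper pivot both lean 30 degrees from vertical towards its front: 'up the spindle' is (-0.5, 0, 0.866) in its axes.
- spindle_tip (a point): Tip of the stand's steel spindle, 15 mm thick, on its axis; axes as the stand's. The spool sits on a 40 mm collar 70 mm below the tip along the spindle; the deck lies 25 mm below that. The spool's centre rests 42 mm below the tip; it must go 70 mm up the spindle to be free.
- spool_centre (a point): Centre of the loose spool of copper wire on the spindle: half-way up its axis, which is this point's z. 56 mm long; wooden flanges of 58 mm diameter, 4 mm thick, at both ends; between them wound copper of 54 mm diameter, 48 mm long; plain 18 mm bore right through. 0.25 to 0.5 kg. Grip it across the copper. An off-centre grip wrenches it on the spindle: keep that under 30 N.
- keeper_grip (a point): Keeper's grip point: on its pivot axis (point z, leans like the spindle), in the black grip plate 44 mm long (point y), 10 mm thick (point x), 40 mm high, 22 mm above its lower edge. Turns with the keeper. On the plate a 12 mm wide, 7 mm thick steel tail reaches 58 mm out to -y; shut, it lies 3 mm over the spool's top flange. Pivot to spindle axis 75 mm.
- keeper (a joint): Keeper's angle in rad: 0 shut (tail over the spool), 1.2 fully open at its stop. Opens clockwise as seen from above the pivot; the tail swings to the stand's front. A sprung over-centre strut resists with about 0.2 N m, fading until 0.6, where it clicks over and drives the keeper open.
- pan_centre (a point): Centre of the top face of the scale's level round steel pan, 110 mm in diameter, 44 mm above the bench; z up.
- scale: Fixed grey bench scale, 170 x 140 x 34 mm, with the pan on top. Origin: centre of its underside; the pan's centre is 25 mm from it along its x axis.
- spool: The same spool of copper wire; origin: centre of its lower end face, 28 mm below point spool_centre along its z axis.
- tape_roll: Roll of masking tape lying flat near the bench's front, 85 mm diameter, 24 mm high; fixed, only in the way. Origin: centre of its underside.
- wax_tin: Loose flat round tin, 62 mm diameter, 23 mm high; leave alone. Origin: centre of its underside.
- jar: Loose white jar with a blue screw lid, 69 mm diameter, 77 mm high; leave alone. Origin: centre of its underside.
- doming_block: Loose 50 mm steel doming block (cube with hollows); leave alone. Origin: centre of its underside.
- offcut: Loose pine offcut, 45 x 110 x 20 mm; leave alone. Origin: centre of its underside.

How it is judged:
On the way, in this order (a step that is already met when the one before it is completed fails the run):
1. The keeper is turned open past its click (over 1.0 rad) while the spool still sits on the stand (value of joint keeper above 1 rad and distance of spool_centre from where it was at the start of the episode below 0.012 m), for 0.2 s.
2. The spool has been drawn up off the spindle's end (over 72 mm from its seat) (distance of spool_centre from where it was at the start of the episode above 0.072 m), for 0.1 s.
At the end, for the whole second after the job is handed in: The spool stands on one of its flanges (axis within 0.1 rad of vertical, centre 25 to 31 mm above the pan), its axis within 26 mm of the pan's centre so that it stands wholly on the pan, at rest; the keeper is still open (over 1.0 rad) (horizontal distance between spool_centre and pan_centre below 0.026 m and z of spool_centre in the frame of pan_centre between 0.025 and 0.031 m and angle between the z axis of spool_centre and the z axis of pan_centre, either way round below 0.1 rad and linear speed of spool below 0.02 m/s and value of joint keeper above 1 rad); the robot touches nothing.
It fails at once if The spool is forced against the stand: over 30 N between spool and stand or keeper (contact force between spool and stand above 30 N).
It fails at once if The spool is dropped or rammed onto the scale: over 60 N between them (contact force between spool and scale above 60 N).
It fails at once if A loose bystander (wax tin, jar, doming block, offcut) is moved by more than 20 mm (distance of any of wax_tin, jar, doming_block, offcut from where it was at the start of the episode above 0.02 m).
It also fails if it takes over 72 s, if anything falls off the work surface, if the arm or the gripper's body presses on something with over 40 N, if the wrist force passes 120 N, or if a joint passes its speed limit or range.

## Working session

There is one attempt and no reset: what is moved stays moved. The work goes in short steps, Python scripts to look and compute and a tool call to move; the robot and the scene stay as the last step left them, time stands still between calls to the robot, and variables do not carry over. Pictures are saved under pics/ and viewed, about 8 in all and at most 12, crops included, and the job is handed in when it is done.

Besides the shell and the picture viewer there is one more tool, called after "Request:" as name(argument=value, ...) on one line, values as JSON. arm_command: Moves the arm, as the interface text tells. Its arguments: {"type":"object","properties":{"delta_pos":{"type":"array","items":{"type":"array","items":{"type":"number"}}},"rotation":{"type":"array","items":{"type":"array","items":{"type":"number"}}},"gripper":{"type":"number"},"grip_force":{"type":"number"}},"required":["delta_pos","rotation"]}

```bash
mkdir -p pics; python3 - <<'E'
from workcell import monitor, optics, bot
import cv2, numpy as np
np.set_printoptions(precision=4,suppress=True)
for n in ("scene","side"):
    cv2.imwrite(f"pics/{n}0.png",optics.grab_frame(n)[:,:,::-1]); p=optics.camera_params(n); print(n,p)
s=monitor.observe(); print({k:s[k] for k in("clock","qpos","position","tool_rot","force","grip_width")})
E
```

```text
scene {'fx': 469.1772038889328, 'fy': 469.1772038889328, 'cx': 318.7840996671289, 'cy': 200.1218416441387, 'origin': array([-0.0709, -0.5917,  1.0251]), 'rotation': array([-2.4078,  0.0069, -0.8501])}
side {'fx': 432.91695496226066, 'fy': 432.91695496226066, 'cx': 319.4072261121444, 'cy': 195.63808924574238, 'origin': array([0.5102, 0.786 , 0.7556]), 'rotation': array([-2.238 ,  0.0153, -3.0935])}
{'clock': 0.1, 'qpos': array([-1.3942,  0.522 , -0.0363,  1.5999,  0.0212,  1.0211, -0.1128]), 'position': array([0.1527, 0.6058, 0.2448]), 'tool_rot': array([-1.474 ,  1.5698, -1.7208]), 'force': array([ 0.7628, -0.4008, -0.0457]), 'grip_width': 0.08539018367388858}
```

View pics/scene0.png

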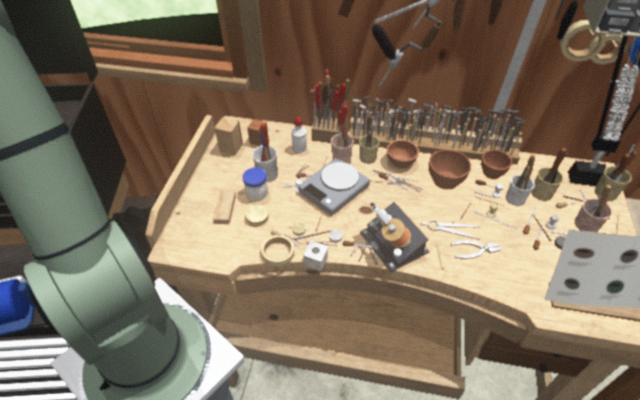

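View pics/side0.png

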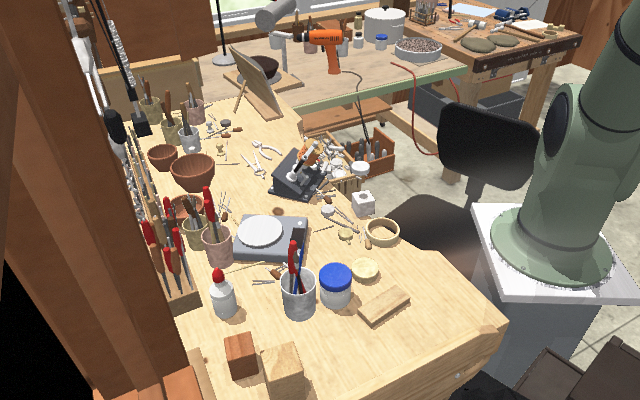

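```bash
cat > h.py <<'E'
from workcell import monitor, optics, bot
import cv2, numpy as np
from scipy.spatial.transform import Rotation as Ro
np.set_printoptions(precision=4,suppress=True)
def cam(n):
    p=optics.camera_params(n); return p,Ro.from_euler('xyz',p['rotation']).as_matrix()
def ray(n,u,v,c=None):
    p,R=c or cam(n); d=R@[(u-p['cx'])/p['fx'],(v-p['cy'])/p['fy'],1]; return np.array(p['origin']),d/np.linalg.norm(d)
def onz(n,u,v,z,c=None):
    o,d=ray(n,u,v,c); return o+d*(z-o[2])/d[2]
def tri(*rs):
    A=sum(np.eye(3)-np.outer(d,d) for o,d in rs); b=sum((np.eye(3)-np.outer(d,d))@o for o,d in rs)
    x=np.linalg.solve(A,b); return x,[np.linalg.norm(np.cross(x-o,d)) for o,d in rs]
def proj(n,X,c=None):
    p,R=c or cam(n); q=R.T@(np.array(X)-p['origin']); return np.array([p['cx']+p['fx']*q[0]/q[2],p['cy']+p['fy']*q[1]/q[2]])
E
python3 - <<'E'
from h import *
a=cv2.imread('pics/scene0.png')[190:280,345:445]; b=cv2.imread('pics/side0.png')[125:215,255:355]
im=np.hstack([cv2.resize(i,None,fx=4,fy=4,interpolation=cv2.INTER_CUBIC) for i in(a,b)])
cv2.imwrite('pics/c1.png',im)
print(onz('scene',340,176,.044),onz('side',260,231,.044))
print(onz('scene',277,249,.024),onz('side',382,232,.024))
E
```

```text
[0.7024 0.0133 0.044 ] [0.7012 0.0261 0.044 ]
[ 0.4009 -0.0219  0.024 ] [ 0.405  -0.0012  0.024 ]
```

View pics/c1.png

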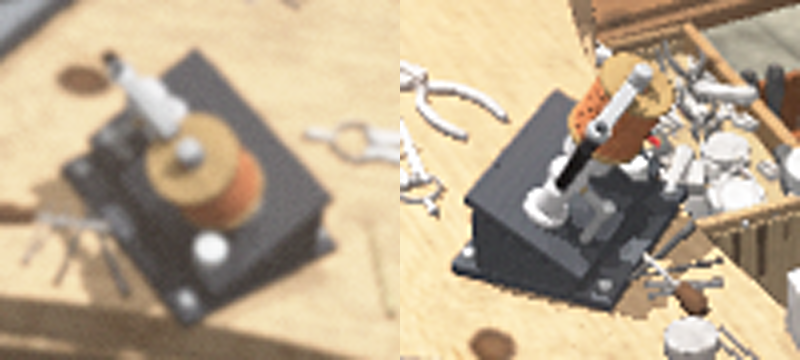

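```bash
python3 - <<'E'
from h import *
for n,box in(('scene',(315,155,366,195)),('side',(225,205,290,255))):
    im=cv2.imread(f'pics/{n}0.png').astype(int); x0,y0,x1,y1=box
    s=im[y0:y1,x0:x1]; m=((s.min(2)>185)).astype(np.uint8)
    c=max(cv2.findContours(m,0,2)[0],key=cv2.contourArea); e=cv2.fitEllipse(cv2.convexHull(c)); u,v=e[0][0]+x0,e[0][1]+y0
    print(n,(u,v),e[1],onz(n,u,v,.044))
T,r=tri(ray('scene',392.3,228),ray('side',315,143.75)); print('tip',T,r)
# foot corners at z~0.006
for n,l in(('scene',[(391,268.7),(362,232),(429,251)]),('side',[(268.5,192),(305.5,201)])):
    for u,v in l: print(n,u,v,onz(n,u,v,.005))
# lean line: spool tops; deck top corners
print(tri(ray('scene',394,203),ray('side',294.5,148)), tri(ray('scene',427.5,239),ray('side',272.5,175)))
E
```

```text
scene (339.78051376342773, 174.77610206604004) (26.737003326416016, 38.38520812988281) [0.7059 0.017  0.044 ]
side (252.78970909118652, 225.88640213012695) (41.0348014831543, 56.89921951293945) [0.7218 0.0084 0.044 ]
tip [ 0.5828 -0.2477  0.1244] [np.float64(0.0011653516907373983), np.float64(0.00116535169073757)]
scene 391 268.7 [ 0.5586 -0.2777  0.005 ]
scene 362 232 [ 0.6048 -0.1474  0.005 ]
scene 429 251 [ 0.6708 -0.3212  0.005 ]
side 268.5 192 [ 0.7128 -0.1778  0.005 ]
side 305.5 201 [ 0.6046 -0.1403  0.005 ]
(array([ 0.6386, -0.2086,  0.1366]), [np.float64(0.004703941750094373), np.float64(0.004703941750094221)]) (array([ 0.7182, -0.2904, -0.0161]), [np.float64(7.316208634846472e-05), np.float64(7.316208634827871e-05)])
```

```bash
cat >> h.py <<'E'
def state():
    s=monitor.observe(); return s,np.array(s['position']),Ro.from_euler('xyz',s['tool_rot']).as_matrix()
def goal(P,R,n=None):
    "rows towards pose: body shift and rotvec in full-scale units (total)"
    s,p,R0=state(); d=R0.T@(P-p)/.03; w=Ro.from_matrix(R0.T@R).as_rotvec()/np.radians(6)
    print('t',s['clock'],'q',s['qpos'],'shift',d,'turn',w,'world',P-p,'F',s['force'],'w',s['grip_width'])
    return d,w
E
python3 - <<'E'
from h import *
s,p,R=state(); print(p);print(R)
c,Rc=cam('wrist'); print('cam in tool',R.T@(c['origin']-p)); print(R.T@Rc); print(c['fx'],c['cx'],c['cy'])
r=np.hypot(p[0],p[1]); a=np.arctan2(p[1],p[0])
t=np.array([np.sin(a),-np.cos(a),0]);print('tangent(cw) in tool',R.T@t, r,a)
E
```

```text
[0.1527 0.6058 0.2448]
[[-0.0002  0.2443  0.9697]
 [-0.001   0.9697 -0.2443]
 [-1.     -0.001   0.0001]]
cam in tool [-0.1294 -0.0002 -0.0703]
[[-0.0005 -0.2732  0.962 ]
 [ 1.     -0.0002  0.0004]
 [ 0.0001  0.962   0.2732]]
285.83467540608734 316.1104661213714 201.16507311973453
tangent(cw) in tool [ 0.0001 -0.0001  1.    ] 0.624725677796828 1.3239489719587898
```

Request:
arm_command(delta_pos=[[-0.8,0,0],[-0.8,0,0],[-0.8,0,0],[-0.8,0,0],[-0.8,0,0]], rotation=[[0,0,0],[0,0,0],[0,0,0],[0,0,0],[0,0,0]])

```text
clock: 0.6
position: [0.1522, 0.604, 0.3637]
tool_rot: [-1.498, 1.56, -1.745]
force: [-0.5, -0.3, 1.0]
grip_width: 0.0852
```

Request:
arm_command(delta_pos=[[0,0,0.9],[0,0,0.9],[0,0,0.9],[0,0,0.9],[0,0,0.9],[0,0,0.9],[0,0,0.9],[0,0,0.9],[0,0,0.9],[0,0,0.9]], rotation=[[0.41,0,0],[0.41,0,0],[0.41,0,0],[0.41,0,0],[0.41,0,0],[0.41,0,0],[0.41,0,0],[0.41,0,0],[0.41,0,0],[0.41,0,0]])

```text
clock: 1.6
position: [0.4056, 0.4805, 0.3616]
tool_rot: [-1.23, 1.555, -1.929]
force: [-0.4, 0.6, -0.8]
grip_width: 0.0858
```

Request:
arm_command(delta_pos=[[0,0,0.9],[0,0,0.9],[0,0,0.9],[0,0,0.9],[0,0,0.9],[0,0,0.9],[0,0,0.9],[0,0,0.9],[0,0,0.9],[0,0,0.9]], rotation=[[0.41,0,0],[0.41,0,0],[0.41,0,0],[0.41,0,0],[0.41,0,0],[0.41,0,0],[0.41,0,0],[0.41,0,0],[0.41,0,0],[0.41,0,0]])

```text
clock: 2.6
position: [0.5821, 0.2498, 0.357]
tool_rot: [-0.897, 1.544, -2.062]
force: [-0.1, 0.4, 0.3]
grip_width: 0.0852
```

Request:
arm_command(delta_pos=[[0,0,0.9],[0,0,0.9],[0,0,0.9],[0,0,0.9],[0,0,0.9],[0,0,0.9],[0,0,0.9],[0,0,0.9],[0,0,0.9],[0,0,0.9]], rotation=[[0.41,0,0],[0.41,0,0],[0.41,0,0],[0.41,0,0],[0.41,0,0],[0.41,0,0],[0.41,0,0],[0.41,0,0],[0.41,0,0],[0.41,0,0]])

```text
clock: 3.6
position: [0.6362, -0.0353, 0.3563]
tool_rot: [-0.602, 1.534, -2.233]
force: [0.4, 0.7, -0.1]
grip_width: 0.0854
```

```bash
cat >> h.py <<'E'
def stand(yaw):
    y=np.array([-np.sin(yaw),np.cos(yaw),0]); x=np.array([np.cos(yaw),np.sin(yaw),0]); up=-.5*x+np.array([0,0,.866025]); 
    return x,y,up,np.cross(y,up)   # last: keeper-point x (perp to up)
def Rtool(yaw):
    x,y,up,kx=stand(yaw); return np.column_stack([-up,kx,np.cross(-up,kx)])
E
python3 - <<'E'
from h import *
x,y,up,kx=stand(np.radians(-20)); T=np.array([.583,-.248,.124])
goal(T+.15*up,Rtool(np.radians(-20)))
E
```

```text
t 3.6 q [-0.3478  0.5035  0.4715  1.4179 -0.1979  1.2936  0.0708] shift [ 3.6842 -3.6643  6.3642] turn [ 2.7767 -0.4116  5.1207] world [-0.1237 -0.187  -0.1023] F [ 0.3536  0.7412 -0.123 ] w 0.08538781108858878
```

Request:
arm_command(delta_pos=[[0.1,-0.4,0.7],[0.1,-0.4,0.7],[0.1,-0.4,0.7],[0.1,-0.4,0.7],[0.1,-0.4,0.7],[0.1,-0.5,0.7],[0.1,-0.5,0.7],[0.1,-0.5,0.7],[0.1,-0.5,0.7],[0.1,-0.5,0.7]], rotation=[[0.3,-0.04,0.55],[0.3,-0.04,0.55],[0.3,-0.04,0.55],[0.3,-0.04,0.55],[0.3,-0.04,0.55],[0.3,-0.04,0.55],[0.3,-0.04,0.55],[0.3,-0.04,0.55],[0.3,-0.04,0.55],[0.3,-0.04,0.55]])

```text
clock: 4.6
position: [0.4625, -0.2343, 0.2924]
tool_rot: [1.593, 0.99, -0.386]
force: [1.8, 0.0, 0.0]
grip_width: 0.0854
```

```bash
python3 - <<'E'
from h import *
x,y,up,kx=stand(np.radians(-20)); T=np.array([.583,-.248,.124])
goal(T+.15*up,Rtool(np.radians(-20)))
E
```

```text
t 4.6 q [-0.2354  0.0754  0.6162  2.2884 -0.1549  0.213   0.0994] shift [ 1.8368  0.44   -1.0058] turn [-0.5166  0.1811 -0.5474] world [ 0.05    0.0119 -0.0385] F [1.7524 0.0049 0.0439] w 0.08539151992844021
```

Request:
arm_command(delta_pos=[[0.5,0.1,-0.3],[0.5,0.1,-0.3],[0.5,0.1,-0.3],[0.4,0.1,-0.2]], rotation=[[-0.15,0.05,-0.15],[-0.15,0.05,-0.15],[-0.15,0.05,-0.15],[-0.1,0,-0.1]])

```text
clock: 5.0
position: [0.5054, -0.2239, 0.2468]
tool_rot: [1.565, 1.051, -0.367]
force: [-0.0, 0.3, 0.6]
grip_width: 0.0858
```

```bash
python3 - <<'E'
from h import *
x,y,up,kx=stand(np.radians(-20)); T=np.array([.583,-.248,.124])
goal(T+.15*up,Rtool(np.radians(-20)))
c=cam('wrist'); im=optics.grab_frame('wrist'); np.save('w1.npy',{'c':c,'im':im},allow_pickle=True)
cv2.imwrite('pics/w1.png',im[:,:,::-1])
for d in(0,-.014,-.07): print(d,proj('wrist',T+d*up,c))
E
```

```text
t 5.0 q [-0.0738  0.239   0.4255  2.2199 -0.3788  0.1959  0.3072] shift [-0.1039  0.2938 -0.1314] turn [-0.0881  0.0847  0.0373] world [0.0071 0.0015 0.0071] F [-0.0313  0.2952  0.5999] w 0.08578559670638457
0 [326.031  186.8478]
-0.014 [325.6379 183.6997]
-0.07 [324.3664 173.5192]
```

View pics/w1.png

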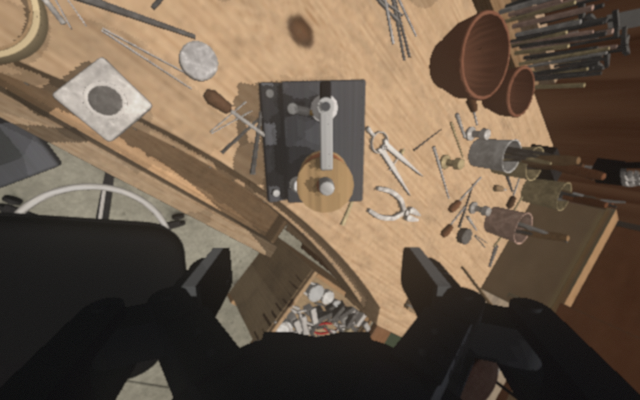

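```bash
python3 - <<'E'
from h import *
d=np.load('w1.npy',allow_pickle=True).item(); c=d['c']; im=d['im'][70:220,250:380,::-1]
cv2.imwrite('pics/w1c.png',cv2.resize(im,None,fx=4,fy=4,interpolation=cv2.INTER_CUBIC))
T=np.array([.583,-.248,.124])
for yw in(-18,-20,-22):
    x,y,up,kx=stand(np.radians(yw)); print(yw,[proj('wrist',T+.075*y+k*up,c).round(1) for k in(-.004,-.095)],proj('wrist',T+.017*y-.004*up,c).round(1), proj('wrist',T-.014*up,c).round(1))
E
```

```text
-18 [array([323.5, 107.4]), array([322. , 108.5])] [325.4 169.2] [325.6 183.5]
-20 [array([325.9, 107.5]), array([323.8, 109.9])] [325.9 169.2] [325.6 183.7]
-22 [array([328.3, 107.6]), array([325.6, 111.3])] [326.4 169.2] [325.6 183.9]
```

View pics/w1c.png

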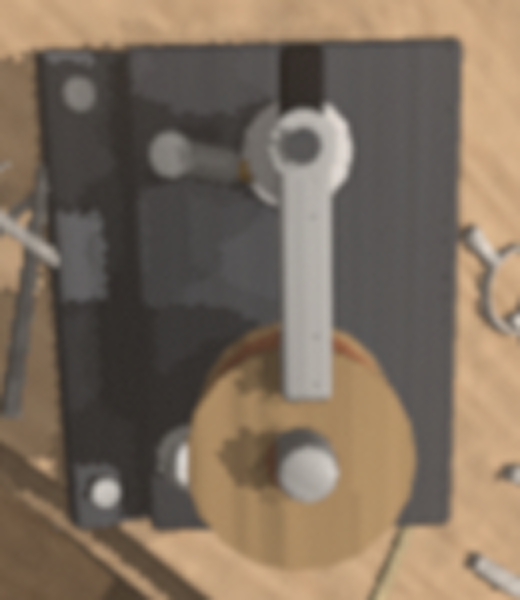

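```bash
python3 - <<'E'
from h import *
c=np.load('w1.npy',allow_pickle=True).item()['c']
o,d=ray('wrist',327.2,188.7,c)
T,r=tri((o,d),(o,d),ray('scene',392.3,228),ray('side',315,143.75)); print(T,r)
# wrist-only ray at depth of T
T2=o+d*((T-o)@d); print('T on wrist ray',T2)
yaw=np.radians(-20)
for i in range(4):
    x,y,up,kx=stand(yaw); o2,d2=ray('wrist',325,106.2,c); q=T2-.003*up
    P=o2+d2*(((q-o2)@up)/(d2@up)); v=P-q; yaw=np.arctan2(-v[0],v[1]) if 0 else np.arctan2(v[1],v[0])-np.pi/2
    print(np.degrees(yaw),np.linalg.norm(v),v@y)
# edges of deck right side: (460,40)->(448,520) in crop ; height of back top edge
print(P+0)
E
```

```text
[ 0.5827 -0.2489  0.125 ] [np.float64(0.0009241569460684213), np.float64(0.0009241569460684213), np.float64(0.0010847218369896242), np.float64(0.0019998014262763452)]
T on wrist ray [ 0.5829 -0.2497  0.1255]
-18.693386760034734 0.077709237172572 0.07768229981083243
-18.351433419207662 0.07764971234313688 0.07764786846602126
-18.26200482934954 0.07763580383707785 0.07763567774783289
-18.238621907108218 0.07763228072476797 0.07763227210484332
[ 0.6086 -0.1764  0.1229]
```

Request:
arm_command(delta_pos=[[0,0,-0.5],[0,0,-0.5],[0,0,-0.5],[0,0,-0.5],[0,0,-0.4],[0,0,0]], rotation=[[0,0,0],[0,0,0],[0,0,0],[0,0,0],[0,0,0],[0,0,0]], gripper=0.2)

```text
clock: 5.65
position: [0.5281, -0.1602, 0.2441]
tool_rot: [1.558, 1.055, -0.385]
force: [0.9, -0.6, 0.6]
grip_width: 0.0338
```

```bash
cat >> h.py <<'E'
T=np.array([.583,-.2495,.125]); YAW=np.radians(-19); X,Y,UP,KX=stand(YAW); RT=Rtool(YAW); PIV=T+.075*Y
E
python3 - <<'E'
from h import *
goal(PIV+(.04)*UP,RT)
E
```

```text
t 5.65 q [-0.4351  0.276   0.6571  2.2276 -0.2993  0.1948  0.0675] shift [ 3.442   0.3688 -0.3844] turn [-0.3176  0.2526  0.079 ] world [ 0.0604 -0.0119 -0.0845] F [ 0.9262 -0.6469  0.5661] w 0.033829784474201895
```

Request:
arm_command(delta_pos=[[0.6,0.1,-0.1],[0.6,0.1,-0.1],[0.6,0.1,-0.1],[0.6,0.1,-0.1],[0.6,0,0],[0.4,0,0],[0,0,0]], rotation=[[-0.08,0.06,0.02],[-0.08,0.06,0.02],[-0.08,0.06,0.02],[-0.08,0.06,0.02],[0,0,0],[0,0,0],[0,0,0]])

```text
clock: 6.35
position: [0.5705, -0.1736, 0.18]
tool_rot: [1.559, 1.064, -0.353]
force: [-0.4, -0.4, 0.7]
grip_width: 0.034
```

```bash
python3 - <<'E'
from h import *
goal(PIV+(.04)*UP,RT)
c=cam('wrist'); im=optics.grab_frame('wrist'); np.save('w2.npy',{'c':c,'im':im},allow_pickle=True)
cv2.imwrite('pics/w2.png',cv2.resize(im[100:,180:460,::-1],None,fx=2,fy=2,interpolation=cv2.INTER_CUBIC))
print('tip',proj('wrist',T,c),'piv top',proj('wrist',PIV-.004*UP,c))
E
```

```text
t 6.35 q [-0.2905  0.4744  0.5647  2.1746 -1.2628  0.1607  1.0368] shift [ 0.8594  0.1504 -0.2554] turn [-0.07    0.1005  0.1605] world [ 0.018   0.0016 -0.0204] F [-0.4343 -0.4266  0.7378] w 0.034011459159763925
tip [323.9985 298.8169] piv top [323.9644 206.8432]
```

View pics/w2.png

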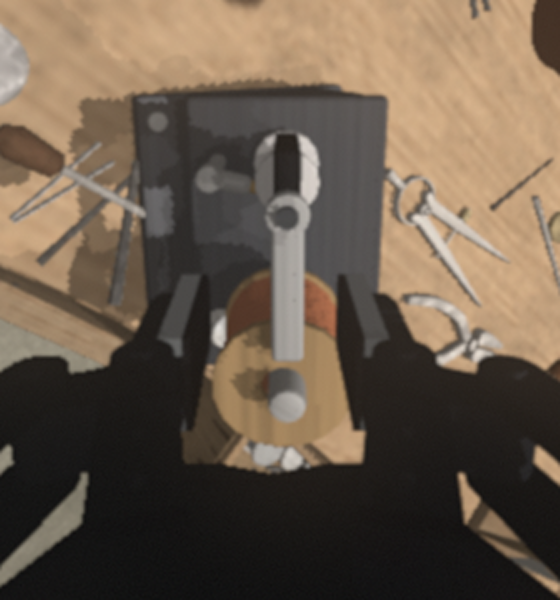

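```bash
cat > k.py <<'E'
from h import *
import itertools
from scipy.optimize import least_squares
D=[([-1.3942,.522,-.0363,1.5999,.0212,1.0211,-.1128],(.1527,.6058,.2448),(-1.474,1.5698,-1.7208)),
([-.3478,.5035,.4715,1.4179,-.1979,1.2936,.0708],(.6362,-.0353,.3563),(-.602,1.534,-2.233)),
([-0.2354,0.0754,0.6162,2.2884,-0.1549,0.213,0.0994],(.4625,-.2343,.2924),(1.593,.99,-.386)),
([-.0738,.239,.4255,2.2199,-.3788,.1959,.3072],(.5054,-.2239,.2468),(1.565,1.051,-.367)),
([-.4351,.276,.6571,2.2276,-.2993,.1948,.0675],(.5281,-.1602,.2441),(1.558,1.055,-.385)),
([-.2905,.4744,.5647,2.1746,-1.2628,.1607,1.0368],(.5705,-.1736,.18),(1.559,1.064,-.353))]
E=lambda a,t:Ro.from_euler(a,t).as_matrix()
def ori(q,s):
    R=[np.eye(3)]
    for i in range(7): R.append(R[-1]@E('zyzyzyz'[i],s[i]*q[i]))
    return R
if __name__=='__main__':
    best=[]
    for s in itertools.product((1,-1),repeat=7):
        R0=[ori(q,s)[7].T@E('xyz',r) for q,p,r in D]; m=Ro.from_matrix(R0); best.append((np.max((m.mean().inv()*m).magnitude()),s,m.mean().as_matrix()))
    best.sort(key=lambda b:b[0]); 
    for b in best[:4]: print(b)
    s=best[0][1]
    # position: linear in link vectors: p = b0 + sum R_i t_i
    A=np.vstack([np.hstack([np.eye(3)[:,[2]],*[ori(q,s)[i][:,c] for i,c in((2,[0,2]),(4,[0,2]),(6,[0]),(7,[2]))]]) for q,p,r in D]); y=np.hstack([p for q,p,r in D])
    x,res,rk,sv=np.linalg.lstsq(A,y,rcond=None); print(x,rk,sv,np.abs(A@x-y).max())
E
python3 k.py
```

```text
(np.float64(0.0005207335390965428), (-1, 1, -1, 1, -1, 1, -1), array([[-0.0001, -1.    , -0.0001],
       [ 0.0001,  0.0001, -1.    ],
       [ 1.    , -0.0001,  0.0001]]))
(np.float64(0.3296095455369283), (-1, 1, -1, 1, 1, 1, 1), array([[-0.0177, -0.9766,  0.2142],
       [ 0.1609, -0.2143, -0.9634],
       [ 0.9868,  0.0174,  0.1609]]))
(np.float64(0.500140027374107), (-1, -1, -1, 1, 1, 1, 1), array([[ 0.5831, -0.8118,  0.0306],
       [-0.0232, -0.0543, -0.9983],
       [ 0.8121,  0.5814, -0.0505]]))
(np.float64(0.5272646563234412), (-1, 1, -1, -1, 1, -1, 1), array([[-0.9689, -0.2433,  0.0464],
       [-0.0361, -0.0464, -0.9983],
       [ 0.245 , -0.9689,  0.0361]]))
[ 0.3969 -0.0898  0.6023  0.0468  0.4762 -0.015   0.4292] 7 [4.7911 3.906  1.5059 0.897  0.7926 0.2616 0.1379] 0.06172508018765811
```

```bash
python3 - <<'E'
from k import *
s=(-1,1,-1,1,-1,1,-1)
y=np.hstack([p for q,p,r in D])
def test(L):
    A=np.vstack([np.hstack([ori(q,s)[i][:,[c]] for i,c in L]) for q,p,r in D])
    x,_,rk,sv=np.linalg.lstsq(A,y,rcond=None); return np.abs(A@x-y).max(),x,sv[-1]
base=[(0,2),(2,2),(4,2),(7,2)]
ext=[(0,0),(0,1),(1,0),(1,1),(2,0),(3,0),(3,1),(4,0),(5,0),(5,1),(6,0),(6,1),(7,0),(7,1)]
r=[]
for n in(0,1,2,3,4):
    for e in itertools.combinations(ext,n): m,x,sv=test(base+list(e)); r.append((m,n,e,x,sv))
for n in(0,1,2,3,4):
    for m,_,e,x,sv in sorted((a for a in r if a[1]==n),key=lambda a:a[0])[:3]: print(n,round(m,4),e,x,round(sv,3))
E
```

```text
0 0.0627 () [0.4888 0.4055 0.4786 0.3264] 0.384
1 0.0054 ((3, 1),) [ 0.3343  0.5301  0.4256  0.3288 -0.0559] 0.312
1 0.0075 ((7, 1),) [ 0.3385  0.5389  0.424   0.3361 -0.0564] 0.31
1 0.0109 ((1, 1),) [ 0.2995  0.5231  0.4138  0.284  -0.0628] 0.294
2 0.0002 ((1, 1), (3, 1)) [ 0.3201  0.5297  0.4207  0.3136 -0.0214 -0.0378] 0.25
2 0.003 ((0, 0), (3, 1)) [ 0.3331  0.5252  0.4246  0.3231  0.005  -0.0558] 0.311
2 0.0043 ((1, 1), (7, 1)) [ 0.3228  0.5351  0.4197  0.3179 -0.0221 -0.0373] 0.224
3 0.0 ((1, 1), (3, 1), (5, 1)) [ 0.3203  0.5298  0.4207  0.314  -0.0212 -0.0375 -0.0004] 0.245
3 0.0 ((1, 1), (3, 1), (6, 1)) [ 0.3203  0.5298  0.4207  0.314  -0.0212 -0.0375 -0.0004] 0.245
3 0.0002 ((1, 1), (3, 1), (6, 0)) [ 0.3202  0.5297  0.4208  0.3137 -0.0213 -0.0378  0.0001] 0.239
4 0.0 ((1, 1), (3, 1), (6, 1), (7, 0)) [ 0.3203  0.53    0.4207  0.3141 -0.0212 -0.0376 -0.0004  0.0001] 0.227
4 0.0 ((1, 1), (3, 1), (5, 1), (7, 0)) [ 0.3203  0.53    0.4207  0.3141 -0.0212 -0.0376 -0.0004  0.0001] 0.227
4 0.0 ((1, 1), (3, 0), (3, 1), (6, 1)) [ 0.3203  0.53    0.4208  0.3142 -0.0212 -0.0002 -0.0375 -0.0004] 0.186
```

```bash
cat >> k.py <<'E'
S=(-1,1,-1,1,-1,1,-1)
LO=np.array([-2.91,-.3,-1.5,.17,-1.26,.16,-2.52]);HI=np.array([2.91,2.13,1.42,2.43,4.41,1.93,2.52])
def fk(q):
    R=ori(q,S); p=np.array([0,0,.3203])+R[2]@[0,0,.5298]+R[4]@[0,0,.4207]+R[7]@[0,0,.314]+R[1]@[0,-.0212,0]+R[3]@[0,-.0375,0]+R[5]@[0,-.0004,0]
    return p,R[7]@np.array([[0,-1,0],[0,0,-1],[1,0,0]])
def ik(P,R,q0,lo=LO+.03,hi=HI-.03,reg=1e-3):
    def f(q):
        p,r=fk(q); return np.hstack([(p-P)*5,Ro.from_matrix(r.T@R).as_rotvec(),reg*(q-q0)])
    o=least_squares(f,np.clip(q0,lo+1e-6,hi-1e-6),bounds=(lo,hi)); return o.x,np.abs(f(o.x)[:6]).max()
E
python3 - <<'E'
from k import *
rng=np.random.default_rng(0)
G=PIV-.029*UP-.005*UP; SP=T-.047*UP
for name,P,phis in(('keeper',G,(0,.6,1.2,np.pi,np.pi+1.2)),('above',PIV+.04*UP,(0,)),('spool',SP,(0,np.pi/2,-np.pi/2)),('spoolup',SP+.09*UP,(0,np.pi/2))):
    for ph in phis:
        R=RT@E('x',ph); out=[]
        for k in range(40):
            q,e=ik(P,R,rng.uniform(LO,HI),LO,HI)
            if e<2e-3: out.append((np.min(np.minimum(q-LO,HI-q)/(HI-LO)),q))
        out.sort(key=lambda a:-a[0]); print(name,ph,len(out))
        for m,q in out[:4]: print('  ',round(m,3),q)
E
```

```text
keeper 0 29
   0.161 [ 0.6684  0.7222 -0.6974  2.0496  1.732   0.4945 -1.7108]
   0.152 [ 0.8939  0.8842 -1.0548  2.0392  1.7382  0.767  -1.5799]
   0.139 [ 0.5701  0.6836 -0.5582  2.0544  1.7505  0.4065 -1.7712]
   0.121 [ 0.5316  0.6719 -0.5051  2.0564  1.7621  0.3749 -1.7977]
keeper 0.6 32
   0.082 [ 0.9915  1.0239 -1.2539  2.0352  1.7692  0.959  -2.106 ]
   0.08 [ 0.9798  1.0025 -1.2267  2.0356  1.7638  0.9309 -2.1165]
   0.071 [ 1.0068  1.0549 -1.2917  2.0346  1.7774  0.9992 -2.091 ]
   0.067 [ 0.8929  0.8831 -1.0531  2.0392  1.738   0.7655 -2.1805]
keeper 1.2 5
   0.012 [-0.5553  1.0614  1.1268  2.108   4.3436  0.7791  0.2438]
   0.0 [-0.1167  0.6727  0.3681  2.0887  3.9833  0.16    0.8593]
   0.0 [-0.1167  0.6727  0.3681  2.0887  3.9832  0.16    0.8594]
   0.0 [-0.1167  0.6727  0.3681  2.0888  3.983   0.16    0.8596]
keeper 3.141592653589793 25
   0.172 [ 0.8373  0.8294 -0.9569  2.0417  1.7301  0.6842  1.5269]
   0.168 [ 0.648   0.7131 -0.6679  2.0506  1.7347  0.4752  1.4189]
   0.149 [ 0.5909  0.6907 -0.5872  2.0534  1.7453  0.4242  1.3839]
   0.139 [ 0.9151  0.9085 -1.0938  
[... 1083 characters left out ...]
1  4.2966  0.4726  0.2039]
   0.018 [-0.2174  0.8406  0.7558  2.0833  4.3052  0.5094  0.1796]
spool -1.5707963267948966 26
   0.179 [ 0.9963  0.8738 -0.9768  2.0238  1.7526  0.6397  0.094 ]
   0.179 [ 0.9366  0.8246 -0.8786  2.0265  1.7535  0.5607  0.0519]
   0.178 [ 0.9235  0.8152 -0.8579  2.0271  1.7546  0.545   0.0428]
   0.178 [ 0.9119  0.8073 -0.8397  2.0277  1.7557  0.5313  0.0346]
spoolup 0 28
   0.145 [ 1.0702  0.6681 -1.0352  2.1033  1.5203  0.5703 -1.354 ]
   0.144 [ 1.0956  0.6907 -1.0781  2.1023  1.529   0.6043 -1.3499]
   0.144 [ 1.0419  0.6457 -0.9894  2.1044  1.5112  0.5356 -1.3578]
   0.107 [ 0.8439  0.5409 -0.7     2.1132  1.4579  0.3498 -1.3722]
spoolup 1.5707963267948966 0
```

```bash
cat >> k.py <<'E'
def jac(q):
    J=np.zeros((6,7)); p0,R0=fk(q)
    for i in range(7):
        d=np.zeros(7); d[i]=1e-5; p,R=fk(q+d); J[:3,i]=(p-p0)/1e-5; J[3:,i]=Ro.from_matrix(R@R0.T).as_rotvec()/1e-5
    return J
def row(q,d,w,mode='mn',lam=1e-3,gain=0,iters=3):
    p,R=fk(q); P=p+R@np.array(d)*.03; G=R@Ro.from_rotvec(np.array(w)*np.radians(6)).as_matrix()
    if mode=='ls': return ik(P,G,q,LO,HI,reg=1e-3)[0]
    for _ in range(iters):
        p,R=fk(q); e=np.hstack([P-p,Ro.from_matrix(G@R.T).as_rotvec()]); J=jac(q)
        Ji=J.T@np.linalg.inv(J@J.T+lam*np.eye(6)); q=q+Ji@e
        if gain: q=q+gain*(np.eye(7)-Ji@J)@((LO+HI)/2-q)
        q=np.clip(q,LO,HI)
    return q
HIST=[([-.8,0,0],[0,0,0])]*5+[([0,0,.9],[.41,0,0])]*30
H2=[([.1,-.4,.7],[.3,-.04,.55])]*5+[([.1,-.5,.7],[.3,-.04,.55])]*5
H3=[([.5,.1,-.3],[-.15,.05,-.15])]*3+[([.4,.1,-.2],[-.1,0,-.1])]
H4=[([0,0,-.5],[0,0,0])]*4+[([0,0,-.4],[0,0,0])]
H5=[([.6,.1,-.1],[-.08,.06,.02])]*4+[([.6,0,0],[0,0,0])]+[([.4,0,0],[0,0,0])]
E
python3 - <<'E'
from k import *
for lam in(1e-4,1e-3,1e-2):
  for gain in(0,.02):
    print(lam,gain)
    for q0,h,t in((D[0][0],HIST,D[1][0]),(D[1][0],H2,D[2][0]),(D[2][0],H3,D[3][0]),(D[3][0],H4,D[4][0]),(D[4][0],H5,D[5][0])):
        q=np.array(q0)
        for d,w in h: q=row(q,d,w,lam=lam,gain=gain)
        print('  sim',q,'act',np.array(t))
E
```

```text
0.0001 0
  sim [-0.4137  0.4863  0.4345  1.4109 -0.2052  1.2895  0.0693] act [-0.3478  0.5035  0.4715  1.4179 -0.1979  1.2936  0.0708]
  sim [-0.277   0.0751  0.6181  2.2573 -0.1232  0.2619  0.0635] act [-0.2354  0.0754  0.6162  2.2884 -0.1549  0.213   0.0994]
  sim [-0.0934  0.2388  0.4325  2.2094 -0.3658  0.2032  0.2947] act [-0.0738  0.239   0.4255  2.2199 -0.3788  0.1959  0.3072]
  sim [-0.4308  0.2702  0.6455  2.2247 -0.2956  0.1951  0.0696] act [-0.4351  0.276   0.6571  2.2276 -0.2993  0.1948  0.0675]
  sim [-0.0578  0.4768  0.2407  2.1594 -0.4446  0.16    0.2387] act [-0.2905  0.4744  0.5647  2.1746 -1.2628  0.1607  1.0368]
0.0001 0.02
  sim [ 0.1056  0.4775 -0.3792  1.3797  0.177   1.3178 -0.2435] act [-0.3478  0.5035  0.4715  1.4179 -0.1979  1.2936  0.0708]
  sim [ 0.0475  0.072   0.2668  2.2456  0.011   0.2639 -0.0751] act [-0.2354  0.0754  0.6162  2.2884 -0.1549  0.213   0.0994]
  sim [ 0.014   0.229   0.3033  2.2049 -0.1834  0.1978  0.1155] act [-0.0738  0.239   0.4255  2.2199 -0.3788  0.1959  0.3072]
  sim [-0.313   0.2487  0.4973  2.2203 -0.0315  0.1928 -0.1907] act [-0
[... 2036 characters left out ...]
ct [-0.2905  0.4744  0.5647  2.1746 -1.2628  0.1607  1.0368]
0.01 0.02
  sim [ 0.1038  0.5036 -0.3869  1.3533  0.1933  1.3185 -0.249 ] act [-0.3478  0.5035  0.4715  1.4179 -0.1979  1.2936  0.0708]
  sim [ 0.0215  0.068   0.2772  2.2361  0.06    0.2797 -0.1336] act [-0.2354  0.0754  0.6162  2.2884 -0.1549  0.213   0.0994]
  sim [-0.05    0.2131  0.3494  2.201  -0.1142  0.2213  0.0294] act [-0.0738  0.239   0.4255  2.2199 -0.3788  0.1959  0.3072]
  sim [-0.2615  0.2542  0.4584  2.2068 -0.0512  0.1973 -0.1563] act [-0.4351  0.276   0.6571  2.2276 -0.2993  0.1948  0.0675]
  sim [-0.0338  0.4641  0.2104  2.1363 -0.0789  0.16   -0.1207] act [-0.2905  0.4744  0.5647  2.1746 -1.2628  0.1607  1.0368]
```

```bash
cat > plan.py <<'E'
from k import *
LV={0:(0,0,.3203),1:(0,-.0212,0),2:(0,0,.5298),3:(0,-.0375,0),4:(0,0,.4207),5:(0,-.0004,0)}
AX=[np.array([0,0,-1.]),np.array([0,1.,0])]
RT0=np.array([[0,-1,0],[0,0,-1],[1,0,0.]])
def rz(t): c,s=np.cos(t),np.sin(t); return np.array([[c,-s,0],[s,c,0],[0,0,1]])
def ry(t): c,s=np.cos(t),np.sin(t); return np.array([[c,0,s],[0,1,0],[-s,0,c]])
def fkj(q):
    R=np.eye(3); p=np.array(LV[0]); A=[];O=[]
    for i in range(7):
        A.append(R@AX[i%2]); O.append(p)
        R=R@(rz(-q[i]) if i%2==0 else ry(q[i]))
        if i+1 in LV: p=p+R@LV[i+1]
    p=p+R@[0,0,.314]; A=np.array(A)
    return p,R@RT0,np.vstack([np.cross(A,p-np.array(O)).T,A.T])
def step(q,d,w):
    p,R,J=fkj(q); e=np.hstack([R@d*.03,R@w*np.radians(6)])
    lock=np.zeros(7,bool)
    for _ in range(4):
        Jm=J*(~lock); dq=Jm.T@np.linalg.solve(Jm@Jm.T+1e-4*np.eye(6),e); n=q+dq
        bad=((n<LO)|(n>HI))&~lock
        if not bad.any(): break
        lock|=bad
    return np.clip(n,LO,HI)
def sim(q,segs,n=10):
    Q=[q]
    for s in segs:
        for _ in range(n): q=step(q,s[:3],s[3:]); Q.append(q)
    return np.array(Q)
E
cat > opt.py <<'E'
from plan import *
import sys,time
q0=np.array(monitor.observe()['qpos']); P=PIV+.09*UP
K=int(sys.argv[1]); rng=np.random.default_rng(int(sys.argv[2])); h=lambda x:np.maximum(x,0)
def res(v):
    S_=v.reshape(K,6); Q=sim(q0,S_); F=[fkj(q)[:2] for q in Q]; p=np.array([f[0] for f in F]); q=Q[-1]
    dn=np.array([f[1][:,0] for f in F])
    f=[ (p[-1]-P)*10, (F[-1][1][:,0]+UP)*3, .7*h(np.array([q[2]+.6,.45-q[5],1.3-q[4],q[4]-2.1,abs(q[6])-1.8])),
        4*h(LO+.1-Q[8:]).ravel(),4*h(Q[8:]-HI+.1).ravel(), 3*h(np.abs(np.diff(Q,axis=0))-.11).ravel(),
        20*h(.24-p[6:,2]),5*h(p[:,2]-.6),5*h(.36-p[:,0]),5*h(np.abs(p[:,1])-.5), 1*h(dn[:,2]+.3), .02*v]
    return np.hstack(f)
best=None;t=time.time()
while time.time()-t<150:
    v=rng.normal(0,.35,(K,6)); v[0,:3]=[-.5,0,0]
    o=least_squares(res,np.clip(v,-.9,.9).ravel(),bounds=(-1,1),max_nfev=25)
    if best is None or o.cost<best.cost:
        best=o; print(round(o.cost,4),sim(q0,o.x.reshape(K,6))[-1],flush=True); np.save(f'best{sys.argv[2]}.npy',o.x.reshape(K,6))
    if o.cost<.02: break
E
nproc; (for i in 1 2 3 4; do OMP_NUM_THREADS=1 timeout 300 python3 opt.py $((4+i%2)) $i > o$i.txt & done; wait); tail -n 2 o?.txt
```

```text
4
==> o1.txt <==
this script no longer has the robot

==> o2.txt <==
this script no longer has the robot

==> o3.txt <==
this script no longer has the robot

==> o4.txt <==
2.1646 [-0.4272  0.4025  0.6937  2.1028 -0.5524  0.265  -0.034 ]
0.0562 [ 0.9947  0.5043 -1.1182  2.1067  1.2614  0.6193  0.1102]Exception ignored in: <_io.TextIOWrapper mode='rw' encoding='UTF-8'>
Traceback (most recent call last):
BrokenPipeError: [Errno 32] Broken pipe
Exception ignored in: <_io.TextIOWrapper mode='rw' encoding='UTF-8'>
Traceback (most recent call last):
BrokenPipeError: [Errno 32] Broken pipe
Exception ignored in: <_io.TextIOWrapper mode='rw' encoding='UTF-8'>
Traceback (most recent call last):
BrokenPipeError: [Errno 32] Broken pipe
```

```bash
python3 - <<'E'
from plan import *
b=np.load('best4.npy').round(2); print(b)
q0=np.array(monitor.observe()['qpos']); Q=sim(q0,b)
for i in range(0,len(Q),3):
    p,R,_=fkj(Q[i]); print(i,Q[i].round(2),p.round(3),'dn',R[:,0].round(2))
print(np.abs(np.diff(Q,axis=0)).max(0))
E
```

```text
[[-0.71  0.02 -0.05 -0.2   0.34  0.2 ]
 [-0.13  0.27 -0.03 -0.23 -0.3   0.03]
 [ 0.21 -0.19 -0.24 -0.17 -0.12 -0.28]
 [ 0.51 -0.03  0.05 -0.82  0.23  0.05]]
0 [-0.29  0.47  0.57  2.18 -1.26  0.16  1.04] [ 0.57  -0.174  0.18 ] dn [ 0.46 -0.17 -0.87]
3 [-0.22  0.29  0.5   2.25 -1.25  0.18  1.17] [ 0.541 -0.161  0.237] dn [ 0.54 -0.09 -0.84]
6 [-0.18  0.12  0.52  2.3  -1.18  0.27  1.25] [ 0.506 -0.153  0.29 ] dn [ 0.61  0.01 -0.79]
9 [-0.14 -0.04  0.56  2.32 -1.06  0.41  1.28] [ 0.466 -0.151  0.339] dn [ 0.66  0.1  -0.74]
12 [-0.09 -0.14  0.47  2.31 -0.84  0.37  1.1 ] [ 0.46  -0.152  0.375] dn [ 0.69  0.07 -0.72]
15 [ 0.07 -0.17  0.2   2.28 -0.52  0.29  0.77] [ 0.471 -0.149  0.403] dn [ 0.71 -0.03 -0.7 ]
18 [ 0.33 -0.19 -0.13  2.25 -0.19  0.26  0.43] [ 0.481 -0.144  0.429] dn [ 0.72 -0.12 -0.68]
21 [ 0.61 -0.19 -0.46  2.22  0.1   0.27  0.13] [ 0.488 -0.134  0.435] dn [ 0.71 -0.2  -0.68]
24 [ 0.85 -0.15 -0.77  2.22  0.4   0.32 -0.17] [ 0.489 -0.122  0.406] dn [ 0.65 -0.25 -0.72]
27 [ 1.   -0.09 -1.03  2.22  0.7   0.42 -0.48] [ 0.488 -0.113  0.38 ] dn [ 0.59 -0.31 -0.75]
30 [ 0.99  0.02 -1.18  2.22  0.97  0.61 -0.76] [ 0.487 -0.105  0.354] dn [ 0.53 -0.37 -0.76]
33 [ 1.    0.16 -1.16  2.22  1.12  0.57 -0.56] [ 0.509 -0.125  0.318] dn [ 0.53 -0.3  -0.79]
36 [ 1.    0.31 -1.13  2.19  1.22  0.57 -0.32] [ 0.533 -0.142  0.282] dn [ 0.52 -0.24 -0.82]
39 [ 0.99  0.45 -1.12  2.13  1.26  0.6  -0.01] [ 0.557 -0.157  0.244] dn [ 0.49 -0.18 -0.85]
[0.0951 0.0647 0.1138 0.0255 0.1117 0.074  0.1146]
```

Request:
arm_command(delta_pos=[[-0.71,0.02,-0.05],[-0.71,0.02,-0.05],[-0.71,0.02,-0.05],[-0.71,0.02,-0.05],[-0.71,0.02,-0.05],[-0.71,0.02,-0.05],[-0.71,0.02,-0.05],[-0.71,0.02,-0.05],[-0.71,0.02,-0.05],[-0.71,0.02,-0.05]], rotation=[[-0.2,0.34,0.2],[-0.2,0.34,0.2],[-0.2,0.34,0.2],[-0.2,0.34,0.2],[-0.2,0.34,0.2],[-0.2,0.34,0.2],[-0.2,0.34,0.2],[-0.2,0.34,0.2],[-0.2,0.34,0.2],[-0.2,0.34,0.2]])

```text
clock: 7.4
position: [0.445, -0.1559, 0.3673]
tool_rot: [1.829, 0.784, 0.209]
force: [0.8, -0.2, 0.9]
grip_width: 0.0338
```

```bash
python3 - <<'E'
from plan import *
q0=np.array(monitor.observe()['qpos']); print(q0)
Q=sim(q0,np.load('best4.npy').round(2)[1:]); print(Q[[0,5,10,20,30]],fkj(Q[-1])[0])
E
```

```text
[-0.119  -0.1171  0.6047  2.3191 -1.0102  0.4964  1.2658]
[[-0.119  -0.1171  0.6047  2.3191 -1.0102  0.4964  1.2658]
 [ 0.0741 -0.1952  0.235   2.2716 -0.5549  0.3292  0.7892]
 [ 0.4699 -0.2245 -0.2642  2.216  -0.09    0.2936  0.3205]
 [ 0.9809 -0.0494 -1.0961  2.212   0.7954  0.5505 -0.5984]
 [ 0.9884  0.4434 -1.061   2.1143  1.144   0.5354  0.1763]] [ 0.5557 -0.161   0.2399]
```

Tracking well.

Request:
arm_command(delta_pos=[[-0.13,0.27,-0.03],[-0.13,0.27,-0.03],[-0.13,0.27,-0.03],[-0.13,0.27,-0.03],[-0.13,0.27,-0.03],[-0.13,0.27,-0.03],[-0.13,0.27,-0.03],[-0.13,0.27,-0.03],[-0.13,0.27,-0.03],[-0.13,0.27,-0.03]], rotation=[[-0.23,-0.3,0.03],[-0.23,-0.3,0.03],[-0.23,-0.3,0.03],[-0.23,-0.3,0.03],[-0.23,-0.3,0.03],[-0.23,-0.3,0.03],[-0.23,-0.3,0.03],[-0.23,-0.3,0.03],[-0.23,-0.3,0.03],[-0.23,-0.3,0.03]])

```text
clock: 8.4
position: [0.4652, -0.1528, 0.4626]
tool_rot: [1.293, 0.726, -0.25]
force: [0.5, -0.4, 0.7]
grip_width: 0.0344
```

```bash
python3 - <<'E'
from plan import *
q0=np.array(monitor.observe()['qpos']); print(q0)
Q=sim(q0,np.load('best4.npy').round(2)[2:]); print(Q[[0,5,10,20]],fkj(Q[-1])[0])
E
```

```text
[ 0.4816 -0.2528 -0.2539  2.2187 -0.0958  0.3241  0.312 ]
[[ 0.4816 -0.2528 -0.2539  2.2187 -0.0958  0.3241  0.312 ]
 [ 0.8024 -0.1935 -0.6932  2.2161  0.2679  0.3834 -0.0719]
 [ 0.9961 -0.0944 -1.0697  2.2171  0.6832  0.5408 -0.5061]
 [ 1.0013  0.4029 -1.0379  2.1353  1.0751  0.5053  0.2114]] [ 0.5392 -0.1659  0.2422]
```

Request:
arm_command(delta_pos=[[0.21,-0.19,-0.24],[0.21,-0.19,-0.24],[0.21,-0.19,-0.24],[0.21,-0.19,-0.24],[0.21,-0.19,-0.24],[0.21,-0.19,-0.24],[0.21,-0.19,-0.24],[0.21,-0.19,-0.24],[0.21,-0.19,-0.24],[0.21,-0.19,-0.24]], rotation=[[-0.17,-0.12,-0.28],[-0.17,-0.12,-0.28],[-0.17,-0.12,-0.28],[-0.17,-0.12,-0.28],[-0.17,-0.12,-0.28],[-0.17,-0.12,-0.28],[-0.17,-0.12,-0.28],[-0.17,-0.12,-0.28],[-0.17,-0.12,-0.28],[-0.17,-0.12,-0.28]])

```text
clock: 9.4
position: [0.4563, -0.1134, 0.3639]
tool_rot: [0.825, 0.909, -0.664]
force: [0.6, 0.1, 0.2]
grip_width: 0.0341
```

```bash
python3 - <<'E'
from plan import *
q0=np.array(monitor.observe()['qpos']); print(q0)
Q=sim(q0,np.load('best4.npy').round(2)[3:]); print(Q[[0,5,10]],fkj(Q[-1])[0])
E
```

```text
[ 1.0395 -0.0989 -1.1287  2.2217  0.6935  0.5751 -0.5454]
[[ 1.0395 -0.0989 -1.1287  2.2217  0.6935  0.5751 -0.5454]
 [ 1.0431  0.1503 -1.1014  2.226   0.9637  0.5027 -0.2607]
 [ 1.0299  0.413  -1.0834  2.1532  1.1152  0.551   0.1478]] [ 0.527  -0.1688  0.2375]
```

```bash
cat > go.py <<'E'
from plan import *
h=lambda x:np.maximum(x,0)
def solve(P,R,K,n=10,v0=None,zmin=.2,q0=None,lim=.95,lag=0):
    if q0 is None: q0=np.array(monitor.observe()['qpos'])
    def res(v):
        Q=sim(q0,v.reshape(K,6),n); F=[fkj(q)[:2] for q in Q]; p=np.array([f[0] for f in F])
        return np.hstack([(p[-1]-P)*30,3*Ro.from_matrix(F[-1][1].T@R).as_rotvec(),4*h(LO+.08-Q).ravel(),4*h(Q-HI+.08).ravel(),3*h(np.abs(np.diff(Q,axis=0))-.11).ravel(),20*h(zmin-p[:,2]),.01*v])
    o=least_squares(res,np.zeros(6*K) if v0 is None else np.array(v0,float).ravel(),bounds=(-lim,lim),max_nfev=40)
    b=o.x.reshape(K,6).round(2); Q=sim(q0,b,n); print('cost',o.cost); print(b); print(Q[::n]); p,Rr,_=fkj(Q[-1]); print('err mm',(p-P)*1e3,'rot',Ro.from_matrix(Rr.T@R).as_rotvec()); return b
E
python3 - <<'E'
from go import *
RP=RT@E('x',np.pi)
solve(PIV+.06*UP,RP,3,v0=[[.3,0,0,-.8,0,0]]*3)
E
```

```text
cost 0.07361740839550177
[[ 0.12  0.02  0.07 -0.83 -0.    0.06]
 [ 0.11 -0.04  0.06 -0.84 -0.02  0.08]
 [ 0.53  0.13 -0.01 -0.87  0.01  0.18]]
[[ 1.0395 -0.0989 -1.1287  2.2217  0.6935  0.5751 -0.5454]
 [ 1.01    0.0114 -1.0754  2.2298  0.9278  0.506   0.1673]
 [ 1.0839  0.1145 -1.0814  2.2008  1.0113  0.4192  1.0691]
 [ 0.8767  0.5775 -0.9724  2.1137  1.4309  0.5726  1.6981]]
err mm [-0.8696  1.0453  4.6464] rot [ 0.006   0.0045 -0.0067]
```

Request:
arm_command(delta_pos=[[0.12,0.02,0.07],[0.12,0.02,0.07],[0.12,0.02,0.07],[0.12,0.02,0.07],[0.12,0.02,0.07],[0.12,0.02,0.07],[0.12,0.02,0.07],[0.12,0.02,0.07],[0.12,0.02,0.07],[0.12,0.02,0.07]], rotation=[[-0.83,0,0.06],[-0.83,0,0.06],[-0.83,0,0.06],[-0.83,0,0.06],[-0.83,0,0.06],[-0.83,0,0.06],[-0.83,0,0.06],[-0.83,0,0.06],[-0.83,0,0.06],[-0.83,0,0.06]])

```text
clock: 10.4
position: [0.4786, -0.1453, 0.3505]
tool_rot: [-0.01, 0.872, -0.604]
force: [-0.5, -0.1, 0.2]
grip_width: 0.0339
```

Request:
arm_command(delta_pos=[[0.11,-0.04,0.06],[0.11,-0.04,0.06],[0.11,-0.04,0.06],[0.11,-0.04,0.06],[0.11,-0.04,0.06],[0.11,-0.04,0.06],[0.11,-0.04,0.06],[0.11,-0.04,0.06],[0.11,-0.04,0.06],[0.11,-0.04,0.06]], rotation=[[-0.84,-0.02,0.08],[-0.84,-0.02,0.08],[-0.84,-0.02,0.08],[-0.84,-0.02,0.08],[-0.84,-0.02,0.08],[-0.84,-0.02,0.08],[-0.84,-0.02,0.08],[-0.84,-0.02,0.08],[-0.84,-0.02,0.08],[-0.84,-0.02,0.08]])

```text
clock: 11.4
position: [0.5008, -0.1748, 0.3411]
tool_rot: [-0.831, 0.877, -0.502]
force: [0.0, 0.2, 0.3]
grip_width: 0.0339
```

```bash
python3 - <<'E'
from go import *
RP=RT@E('x',np.pi); print(state()[1])
solve(PIV+.06*UP,RP,1,v0=[[.5,0.1,0,-.8,0,0.1]])
E
```

```text
[ 0.5008 -0.1748  0.3411]
cost 0.0735451179303061
[[ 0.55  0.15  0.06 -0.84 -0.02  0.2 ]]
[[ 1.0773  0.0704 -1.0366  2.2158  0.9784  0.4091  1.1379]
 [ 0.865   0.5617 -0.9535  2.1141  1.4159  0.5607  1.7038]]
err mm [-1.6174  0.2484  7.7927] rot [ 0.004   0.0006 -0.0052]
```

Request:
arm_command(delta_pos=[[0.55,0.15,0.06],[0.55,0.15,0.06],[0.55,0.15,0.06],[0.55,0.15,0.06],[0.55,0.15,0.06],[0.55,0.15,0.06],[0.55,0.15,0.06],[0.55,0.15,0.06],[0.55,0.15,0.06],[0.55,0.15,0.06]], rotation=[[-0.84,-0.02,0.2],[-0.84,-0.02,0.2],[-0.84,-0.02,0.2],[-0.84,-0.02,0.2],[-0.84,-0.02,0.2],[-0.84,-0.02,0.2],[-0.84,-0.02,0.2],[-0.84,-0.02,0.2],[-0.84,-0.02,0.2],[-0.84,-0.02,0.2]])

```text
clock: 12.4
position: [0.5723, -0.1817, 0.1868]
tool_rot: [-1.634, 1.058, -0.384]
force: [0.3, 0.0, 0.3]
grip_width: 0.0341
```

```bash
python3 - <<'E'
from h import *
goal(PIV+.04*UP,RT@np.diag([1,-1,-1]))
c=cam('wrist'); im=optics.grab_frame('wrist'); np.save('w3.npy',{'c':c,'im':im},allow_pickle=True)
cv2.imwrite('pics/w3.png',cv2.resize(im[60:330,180:460,::-1],None,fx=2.5,fy=2.2,interpolation=cv2.INTER_CUBIC))
print('tip',proj('wrist',T,c),'piv top',proj('wrist',PIV-.004*UP,c),'tail end',proj('wrist',PIV-.058*Y-.004*UP,c),'plate far',proj('wrist',PIV+.022*Y-.011*UP,c))
E
```

```text
t 12.4 q [ 0.8788  0.5568 -0.9535  2.11    1.3962  0.5799  1.7472] shift [0.9751 0.0803 0.5065] turn [ 0.1708 -0.2443 -0.1066] world [ 0.0162  0.0096 -0.0271] F [0.2617 0.0484 0.2767] w 0.03407268628885547
tip [320.1883 136.217 ] piv top [317.9914 236.5124] tail end [319.5447 160.4315] plate far [317.3138 258.8387]
```

View pics/w3.png

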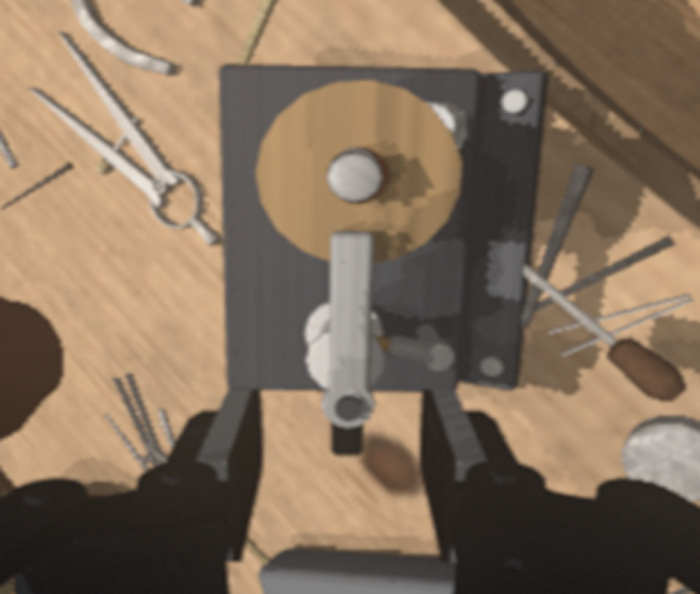

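```bash
python3 - <<'E'
from h import *
C=[np.load(f'w{i}.npy',allow_pickle=True).item()['c'] for i in(1,2,3)]
def t(*px,extra=()):
    return tri(*[ray('wrist',*p,c) for p,c in zip(px,C)],*extra)
a=t((327.2,188.7),(323.5,301.5),(322,139.5)); print('tip',a)
print('tip+',t((327.2,188.7),(323.5,301.5),(322,139.5),extra=[ray('scene',392.3,228),ray('side',315,143.75)]))
b=t((325,106.2),(324,207.5),(319.6,244.1)); print('bolt',b)
e=t((326.7,169.2),(324,280),(320.4,165.9)); print('tail end',e)
v=b[0]-a[0]; print('vec',v,np.linalg.norm(v),'yaw',np.degrees(np.arctan2(v[1],v[0]))-90, 'up comp',v@UP,'y',v@Y,'kx',v@KX)
v=e[0]-a[0]; print('tailend: ',v@UP,v@Y,v@KX)
E
```

```text
tip (array([ 0.5802, -0.2467,  0.1302]), [np.float64(0.0006778597427148276), np.float64(0.0002694368549078738), np.float64(0.0006191669313534513)])
tip+ (array([ 0.582 , -0.2482,  0.1259]), [np.float64(0.0011656575089031007), np.float64(0.001867188697138763), np.float64(0.0013689458088709406), np.float64(0.0008885268004222474), np.float64(0.002246273915514212)])
bolt (array([ 0.6052, -0.1754,  0.1291]), [np.float64(0.0002515974567907059), np.float64(0.0006227097964560579), np.float64(0.0003886393092639225)])
tail end (array([ 0.5871, -0.2299,  0.129 ]), [np.float64(0.00019047982396179416), np.float64(0.00018762494612302856), np.float64(0.0002529601223733766)])
vec [ 0.025   0.0713 -0.0011] 0.07561587509037737 yaw -19.330912129780998 up comp -0.0011671161652821959 y 0.07560667719809684 kx -0.00016961023050531524
tailend:  -0.001565223737907809 0.01817157547917324 0.00029018557369992284
```

```bash
cat >> h.py <<'E'
T=np.array([.5804,-.2469,.1295]); YAW=np.radians(-19.2); X,Y,UP,KX=stand(YAW); RT=Rtool(YAW); PIV=T+.075*Y; RP=RT@np.diag([1,-1,-1])
E
python3 - <<'E'
from h import *
goal(PIV+.03*UP,RP)
E
```

```text
t 12.45 q [ 0.8776  0.5613 -0.952   2.1092  1.397   0.5809  1.7529] shift [1.0631 0.0473 0.569 ] turn [ 0.2494 -0.2237 -0.1381] world [ 0.0187  0.0107 -0.0291] F [-3.7945 -0.0465 -4.4854] w 0.03388751174385114
```

Request:
arm_command(delta_pos=[[0.3,0,0.2],[0.3,0,0.2],[0.3,0,0.1],[0.2,0,0.1],[0,0,0]], rotation=[[0.08,-0.07,-0.04],[0.08,-0.07,-0.04],[0.08,-0.07,-0.04],[0.04,-0.03,-0.02],[0,0,0]])

```text
clock: 12.95
position: [0.5913, -0.173, 0.1568]
tool_rot: [-1.557, 1.044, -0.343]
force: [0.4, 0.5, 0.8]
grip_width: 0.0342
```

```bash
python3 - <<'E'
from h import *
goal(PIV-.034*UP,RP)
E
```

```text
t 12.95 q [ 0.8262  0.6316 -0.9193  2.1039  1.5488  0.5823  1.5699] shift [2.1554 0.059  0.0614] turn [-0.1909 -0.0363  0.0309] world [ 0.0298 -0.0087 -0.0568] F [0.4484 0.5212 0.7923] w 0.03424671901250734
```

Descend.

Request:
arm_command(delta_pos=[[0.4,0,0],[0.4,0,0],[0.4,0,0],[0.4,0.05,0.05],[0.4,0,0],[0,0,0]], rotation=[[-0.1,-0.02,0.02],[-0.08,-0.02,0.01],[0,0,0],[0,0,0],[0,0,0],[0,0,0]])

```text
clock: 13.55
position: [0.6196, -0.1856, 0.1036]
tool_rot: [-1.575, 1.044, -0.346]
force: [-0.9, -0.2, 0.0]
grip_width: 0.0343
```

```bash
python3 - <<'E'
from h import *
goal(PIV-.034*UP,RP)
E
```

```text
t 13.55 q [ 0.7841  0.7662 -0.8681  2.0523  1.7123  0.6134  1.4908] shift [0.1033 0.0564 0.1418] turn [-0.0552 -0.0527  0.0347] world [ 0.0015  0.004  -0.0035] F [-0.9352 -0.1839  0.0259] w 0.03429233443950339
```

Slight z-fix (+y stand by 4 mm), then close gently.

Request:
arm_command(delta_pos=[[0.1,0.06,0.14],[0,0,0.03],[0,0,0]], rotation=[[-0.05,-0.05,0.03],[0,0,0],[0,0,0]])

```text
clock: 13.85
position: [0.6211, -0.1807, 0.1007]
tool_rot: [-1.571, 1.046, -0.336]
force: [-0.3, -0.4, 0.2]
grip_width: 0.0339
```

Request:
arm_command(delta_pos=[[0,0,0],[0,0,0],[0,0,0],[0,0,0],[0,0,0],[0,0,0]], rotation=[[0,0,0],[0,0,0],[0,0,0],[0,0,0],[0,0,0],[0,0,0]], gripper=1, grip_force=40)

```text
clock: 14.45
position: [0.6211, -0.1806, 0.1016]
tool_rot: [-1.57, 1.046, -0.335]
force: [2.1, 1.1, -3.1]
grip_width: 0.0107
```

```bash
python3 - <<'E'
from h import *
goal(PIV-.034*UP,RP); print(monitor.observe()['moment'])
E
```

```text
t 14.45 q [ 0.7779  0.7713 -0.87    2.0514  1.7144  0.6147  1.49  ] shift [ 0.0513  0.0156 -0.0333] turn [-0.0044 -0.0007  0.0161] world [ 0.     -0.0011 -0.0016] F [ 2.115   1.0892 -3.0625] w 0.010696464563403498
[0.3558 0.4423 0.0624]
```

Request:
arm_command(delta_pos=[[0,0,0],[0,0,0],[0,0,0],[0,0,0],[0,0,0],[0,0,0],[0,0,0],[0,0,0]], rotation=[[0.5,0,0],[0.5,0,0],[0.5,0,0],[0.5,0,0],[0.5,0,0],[0.5,0,0],[0.5,0,0],[0.5,0,0]])

```text
clock: 15.25
position: [0.6211, -0.1806, 0.1016]
tool_rot: [-1.138, 1.045, -0.336]
force: [1.8, -0.4, -3.7]
grip_width: 0.0109
```

```bash
cat > kp.py <<'E'
from h import *
goal(PIV-.034*UP,RP@Ro.from_euler('x',1.2).as_matrix()); s,p,R=state(); print('moment along axis',np.dot(s['moment'],UP),'turned',Ro.from_matrix(RP.T@R).as_rotvec(),'force',s['force'])
E
python3 kp.py
```

```text
t 15.25 q [ 0.8177  0.8008 -0.9334  2.0497  1.7173  0.6637  1.078 ] shift [ 0.0511  0.0011 -0.0356] turn [7.3197 0.011  0.0151] world [ 0.     -0.001  -0.0016] F [ 1.7702 -0.4437 -3.6693] w 0.010862861494415569
moment along axis 0.0967344235272084 turned [ 0.4335 -0.0001 -0.0019] force [ 1.7702 -0.4437 -3.6693]
```

Request:
arm_command(delta_pos=[[0,0,0],[0,0,0],[0,0,0],[0,0,0],[0,0,0],[0,0,0],[0,0,0],[0,0,0],[0,0,0],[0,0,0]], rotation=[[0.6,0,0],[0.6,0,0],[0.6,0,0],[0.6,0,0],[0.6,0,0],[0.6,0,0],[0.6,0,0],[0.6,0,0],[0.6,0,0],[0.6,0,0]])

```text
clock: 16.25
position: [0.6212, -0.1807, 0.1017]
tool_rot: [-0.483, 1.045, -0.336]
force: [3.1, 0.9, -3.1]
grip_width: 0.0109
```

Request:
arm_command(delta_pos=[[0,0,0],[0,0,0],[0,0,0],[0,0,0]], rotation=[[0.5,0,0],[0.3,0,0],[0.3,0,0],[0,0,0]])

```text
clock: 16.65
position: [0.6211, -0.1807, 0.1016]
tool_rot: [-0.36, 1.045, -0.335]
force: [2.9, 1.4, -2.3]
grip_width: 0.0106
```

```bash
python3 kp.py
```

```text
t 16.65 q [ 0.8817  0.8588 -1.0414  2.0466  1.7253  0.7526  0.3374] shift [ 0.0506 -0.0218 -0.0278] turn [-0.1094  0.015   0.0068] world [-0.     -0.0009 -0.0016] F [ 2.9011  1.3568 -2.2506] w 0.010558935411386689
moment along axis 0.03175870183270444 turned [ 1.2115 -0.001  -0.0016] force [ 2.9011  1.3568 -2.2506]
```

Request:
arm_command(delta_pos=[[0,0,0],[0,0,0],[0,0,0]], rotation=[[0,0,0],[0,0,0],[0,0,0]], gripper=0.4)

```text
clock: 16.95
position: [0.6211, -0.1811, 0.1019]
tool_rot: [-0.363, 1.045, -0.337]
force: [-0.5, 0.1, 1.0]
grip_width: 0.0258
```

Request:
arm_command(delta_pos=[[-0.3,0,0],[-0.5,0,0],[-0.5,0,0],[-0.5,0,0],[-0.5,0,0],[-0.5,0,0],[-0.5,0,0],[-0.3,0,0],[0,0,0]], rotation=[[0,0,0],[0,0,0],[0,0,0],[0,0,0],[0,0,0],[0,0,0],[0,0,0],[0,0,0],[0,0,0]])

```text
clock: 17.85
position: [0.5659, -0.1609, 0.2022]
tool_rot: [-0.37, 1.044, -0.34]
force: [0.7, -0.4, -0.5]
grip_width: 0.0256
```

```bash
python3 - <<'E'
from h import *
goal(T+.06*UP,RP@Ro.from_euler('x',1.57).as_matrix())
cv2.imwrite('pics/w4.png',optics.grab_frame('wrist')[:,:,::-1])
E
```

```text
t 17.85 q [ 1.0075  0.6133 -1.1853  2.1319  1.4343  0.7065  0.4904] shift [ 0.805  -2.3764 -0.9147] turn [3.4905 0.0274 0.0283] world [-0.0138 -0.0761 -0.0208] F [ 0.6559 -0.3538 -0.4968] w 0.0256206797199505
```

View pics/w4.png

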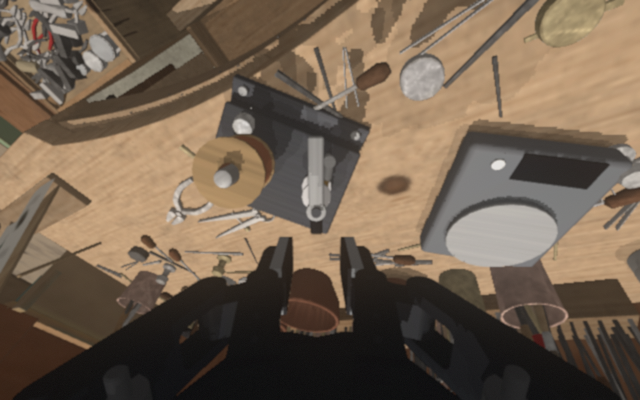

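```bash
python3 - <<'E'
from go import *
c=cam('wrist'); im=cv2.imread('pics/w4.png').astype(int)
s=im[190:275,430:570]; m=((s.min(2)>120)&(s.max(2)-s.min(2)<25)).astype(np.uint8)
m=cv2.morphologyEx(m,cv2.MORPH_OPEN,np.ones((5,5),np.uint8)); k=max(cv2.findContours(m,0,2)[0],key=cv2.contourArea); e=cv2.fitEllipse(cv2.convexHull(k)); u,v=e[0][0]+430,e[0][1]+190
print('pan',(u,v),e[1:],onz('wrist',u,v,.044,c)); print('dist edge check',[onz('wrist',*a,.044,c) for a in((557,235),(447,237))])
for nm,px in (('pot rim',(528,312)),): print(nm,onz('wrist',*px,.07,c))
solve(T+.06*UP,RP,2,zmin=.15,v0=[[0,-.1,0,-.6,0,0]]*2)
E
```

```text
pan (502.1766815185547, 220.51683616638184) ((90.34471893310547, 150.7021942138672), 77.53711700439453) [0.6742 0.0106 0.044 ]
dist edge check [array([0.6863, 0.0701, 0.044 ]), array([ 0.7118, -0.0349,  0.044 ])]
pot rim [0.8075 0.0892 0.07  ]
cost 3.492757399160436e-05
[[ 0.04 -0.1  -0.08 -0.58 -0.    0.  ]
 [ 0.04 -0.04 -0.12 -0.58 -0.    0.  ]]
[[ 1.007   0.6144 -1.1845  2.1317  1.4353  0.7066  0.4898]
 [ 1.0755  0.6363 -1.1641  2.1338  1.4676  0.6649  1.1468]
 [ 1.1328  0.6565 -1.1317  2.1248  1.4881  0.6192  1.8149]]
err mm [-0.9381  1.784  -1.5665] rot [ 0.0099 -0.0026  0.0033]
```

Request:
arm_command(delta_pos=[[0.04,-0.1,-0.08],[0.04,-0.1,-0.08],[0.04,-0.1,-0.08],[0.04,-0.1,-0.08],[0.04,-0.1,-0.08],[0.04,-0.1,-0.08],[0.04,-0.1,-0.08],[0.04,-0.1,-0.08],[0.04,-0.1,-0.08],[0.04,-0.1,-0.08]], rotation=[[-0.58,0,0],[-0.58,0,0],[-0.58,0,0],[-0.58,0,0],[-0.58,0,0],[-0.58,0,0],[-0.58,0,0],[-0.58,0,0],[-0.58,0,0],[-0.58,0,0]])

```text
clock: 18.9
position: [0.5584, -0.1999, 0.1842]
tool_rot: [-0.996, 1.051, -0.335]
force: [0.0, -0.4, -0.2]
grip_width: 0.0254
```

Request:
arm_command(delta_pos=[[0.04,-0.04,-0.12],[0.04,-0.04,-0.12],[0.04,-0.04,-0.12],[0.04,-0.04,-0.12],[0.04,-0.04,-0.12],[0.04,-0.04,-0.12],[0.04,-0.04,-0.12],[0.04,-0.04,-0.12],[0.04,-0.04,-0.12],[0.04,-0.04,-0.12]], rotation=[[-0.58,0,0],[-0.58,0,0],[-0.58,0,0],[-0.58,0,0],[-0.58,0,0],[-0.58,0,0],[-0.58,0,0],[-0.58,0,0],[-0.58,0,0],[-0.58,0,0]], gripper=-1)

```text
clock: 19.9
position: [0.5524, -0.2392, 0.166]
tool_rot: [-1.622, 1.059, -0.33]
force: [-0.5, 0.9, -0.3]
grip_width: 0.0853
```

```bash
python3 - <<'E'
from h import *
goal(T+.04*UP,RP)
E
```

```text
t 19.9 q [ 1.1217  0.6838 -1.1094  2.1154  1.4977  0.6167  1.8692] shift [ 0.201  -0.2337  0.0522] turn [ 0.5365  0.0292 -0.1152] world [ 0.0091 -0.0011 -0.0019] F [-0.5445  0.9253 -0.2913] w 0.08528175031736952
```

Request:
arm_command(delta_pos=[[0.06,-0.1,0],[0.06,-0.1,0],[0.04,-0.02,0],[0,0,0]], rotation=[[0.2,0.01,-0.04],[0.2,0.01,-0.04],[0.14,0,-0.03],[0,0,0]], grip_force=20)

```text
clock: 20.3
position: [0.5609, -0.2417, 0.1633]
tool_rot: [-1.558, 1.049, -0.332]
force: [-0.3, 0.4, -0.1]
grip_width: 0.0853
```

```bash
python3 - <<'E'
from h import *
goal(T+.04*UP,RP)
c=cam('wrist'); im=optics.grab_frame('wrist'); cv2.imwrite('pics/w5.png',cv2.resize(im[90:390,170:470,::-1],None,fx=2,fy=2,interpolation=cv2.INTER_CUBIC))
print('tip',proj('wrist',T,c),'flange',[proj('wrist',T-.014*UP+.029*d,c).round(1) for d in(KX,-KX,Y,-Y)])
E
```

```text
t 20.3 q [ 1.11    0.699  -1.1017  2.1044  1.5282  0.6216  1.7832] shift [-0.0233 -0.0179  0.0514] turn [-0.0942  0.0146 -0.0131] world [0.0006 0.0014 0.0009] F [-0.325   0.4426 -0.1287] w 0.08527506935713841
tip [314.5429 235.8292] flange [array([272.2, 228.2]), array([357. , 227.4]), array([315.1, 265.9]), array([314.1, 186.5])]
```

View pics/w5.png

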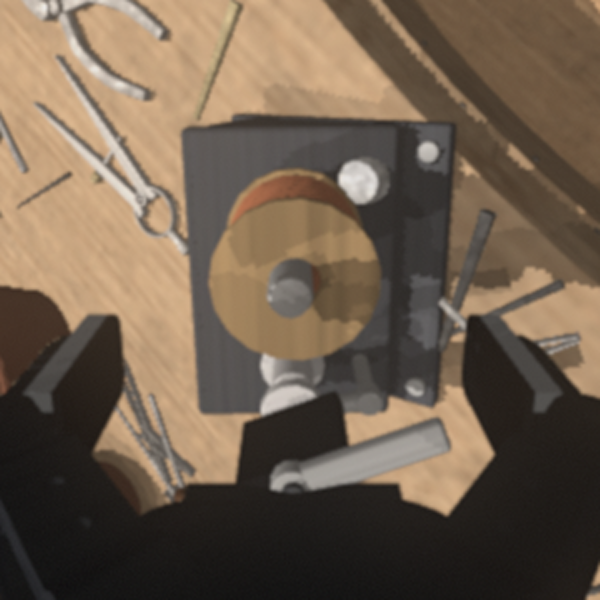

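Request:
arm_command(delta_pos=[[0.3,0.03,0.03],[0.3,0,0.03],[0.3,0,0],[0.3,0,0],[0.3,0,0],[0.3,0,0],[0.3,0,0],[0,0,0]], rotation=[[-0.05,0.01,-0.01],[-0.04,0,0],[0,0,0],[0,0,0],[0,0,0],[0,0,0],[0,0,0],[0,0,0]])

```text
clock: 21.15
position: [0.5927, -0.2505, 0.104]
tool_rot: [-1.569, 1.048, -0.334]
force: [0.3, 0.5, 0.5]
grip_width: 0.0857
```

```bash
python3 - <<'E'
from h import *
goal(T-.044*UP-.0015*KX+.0007*Y,RP)
E
```

```text
t 21.15 q [ 1.0299  0.8416 -1.0276  2.0526  1.7094  0.6588  1.6835] shift [ 0.5151 -0.005   0.0026] turn [-0.005   0.0049 -0.0072] world [ 0.0074 -0.0025 -0.0133] F [0.3044 0.5203 0.5033] w 0.0857193747775582
```

Request:
arm_command(delta_pos=[[0.3,0,0],[0.2,0,0],[0,0,0]], rotation=[[0,0,0],[0,0,0],[0,0,0]])

```text
clock: 21.45
position: [0.6005, -0.2532, 0.0899]
tool_rot: [-1.569, 1.048, -0.334]
force: [-0.0, 1.1, 0.2]
grip_width: 0.0856
```

```bash
python3 - <<'E'
from h import *
goal(T-.044*UP-.0015*KX+.0007*Y,RP)
E
```

```text
t 21.45 q [ 1.0157  0.8752 -1.0133  2.036   1.7441  0.6662  1.6686] shift [-0.0259 -0.0022  0.0018] turn [-0.0052  0.0053 -0.0059] world [-0.0003  0.0002  0.0007] F [-0.0047  1.1195  0.2364] w 0.08559562773437088
```

Close in gentle stages.

Request:
arm_command(delta_pos=[[0,0,0],[0,0,0],[0,0,0]], rotation=[[0,0,0],[0,0,0],[0,0,0]], gripper=-0.4)

```text
clock: 21.75
position: [0.6005, -0.2531, 0.0903]
tool_rot: [-1.569, 1.048, -0.334]
force: [0.4, 0.2, 0.1]
grip_width: 0.0597
```

Request:
arm_command(delta_pos=[[0,0,0],[0,0,0],[0,0,0],[0,0,0]], rotation=[[0,0,0],[0,0,0],[0,0,0],[0,0,0]], gripper=-0.25, grip_force=20)

```text
clock: 22.15
position: [0.6006, -0.2533, 0.0908]
tool_rot: [-1.57, 1.047, -0.334]
force: [2.0, -0.1, -2.3]
grip_width: 0.0537
```

```bash
cat > st.py <<'E'
from h import *
s,p,R=state(); print(s['clock'],p,'w',s['grip_width'],'F along UP,KX,Y',*(round(float(np.dot(s['force'],a)),2) for a in(UP,KX,Y)),'M',s['moment'],'q',s['qpos'])
E
python3 st.py
```

```text
22.15 [ 0.6006 -0.2533  0.0908] w 0.05366511246005723 F along UP,KX,Y -2.92 0.51 0.55 M [0.2241 0.4269 0.0412] q [ 1.0162  0.8737 -1.0138  2.0362  1.7435  0.6659  1.6689]
```

Request:
arm_command(delta_pos=[[0,0,0],[0,0,0],[0,0,0],[0,0,0]], rotation=[[0,0,0],[0,0,0],[0,0,0],[0,0,0]], gripper=0.2, grip_force=30)

```text
clock: 22.55
position: [0.6006, -0.2533, 0.0908]
tool_rot: [-1.57, 1.047, -0.334]
force: [0.9, -0.1, -2.3]
grip_width: 0.0538
```

Request:
arm_command(delta_pos=[[-0.1,0,0],[-0.1,0,0],[-0.1,0,0],[-0.1,0,0]], rotation=[[0,0,0],[0,0,0],[0,0,0],[0,0,0]])

```text
clock: 22.95
position: [0.5945, -0.2514, 0.1018]
tool_rot: [-1.57, 1.047, -0.335]
force: [3.8, -1.0, -3.6]
grip_width: 0.0536
```

```bash
python3 st.py; python3 -c "
from h import *
goal(T-.034*UP-.0015*KX+.0007*Y,RP)"
```

```text
22.95 [ 0.5945 -0.2514  0.1018] w 0.05359086817148983 F along UP,KX,Y -5.04 1.59 0.26 M [0.1967 0.3894 0.0175] q [ 1.0272  0.8474 -1.0248  2.0491  1.7163  0.66    1.6805]
t 22.95 q [ 1.0272  0.8474 -1.0248  2.0491  1.7163  0.66    1.6805] shift [0.0861 0.0155 0.0087] turn [-0.0065  0.0022  0.0019] world [ 0.0009 -0.     -0.0025] F [ 3.7646 -1.0341 -3.5764] w 0.05359086817148983
```

Request:
arm_command(delta_pos=[[-0.2,-0.02,0],[-0.2,0,0],[-0.2,0,0],[-0.2,0,0],[-0.2,0,0]], rotation=[[0,0,0],[0,0,0],[0,0,0],[0,0,0],[0,0,0]])

```text
clock: 23.45
position: [0.5791, -0.246, 0.1301]
tool_rot: [-1.57, 1.048, -0.335]
force: [2.4, -0.4, -4.3]
grip_width: 0.0536
```

```bash
python3 st.py; python3 -c "
from h import *
goal(T+.04*UP-.0005*KX+.0007*Y,RP)"
```

```text
23.45 [ 0.5791 -0.246   0.1301] w 0.05362492861220494 F along UP,KX,Y -4.86 -0.09 0.44 M [ 0.1731  0.5496 -0.0161] q [ 1.0582  0.778  -1.0555  2.0785  1.6372  0.643   1.7205]
t 23.45 q [ 1.0582  0.778  -1.0555  2.0785  1.6372  0.643   1.7205] shift [-1.2894 -0.0175  0.0083] turn [-0.0032  0.0007 -0.0064] world [-0.0177  0.0064  0.0338] F [ 2.3683 -0.3573 -4.2558] w 0.05362492861220494
```

Request:
arm_command(delta_pos=[[-0.25,0,0],[-0.25,0,0],[-0.25,0,0],[-0.25,0,0],[-0.25,0,0],[-0.3,0,0],[-0.3,0,0],[-0.3,0,0],[-0.3,0,0],[-0.3,0,0]], rotation=[[0,0,0],[0,0,0],[0,0,0],[0,0,0],[0,0,0],[0,0,0],[0,0,0],[0,0,0],[0,0,0],[0,0,0]])

```text
clock: 24.45
position: [0.5359, -0.2306, 0.2075]
tool_rot: [-1.572, 1.049, -0.336]
force: [-0.5, -0.2, -3.7]
grip_width: 0.0537
```

```bash
python3 st.py; cat > pan.py <<'E'
from h import *
cs=cv2.imread('pics/scene0.png')
a=cs[145:215,290:380]; b=cv2.imread('pics/side0.png')[195:275,215:315]; w=cv2.imread('pics/w4.png')[120:280,415:635]
f=lambda i,W,H:cv2.resize(i,(W,H),interpolation=cv2.INTER_CUBIC)
cv2.imwrite('pics/pan.png',np.vstack([np.hstack([f(a,360,280),f(b,350,280)]),f(np.pad(w,((0,0),(0,17),(0,0))),710,480)[:310]]))
E
python3 pan.py
```

```text
24.45 [ 0.5359 -0.2306  0.2075] w 0.053737173976903085 F along UP,KX,Y -2.94 -2.22 -0.33 M [ 0.2999  0.8368 -0.0102] q [ 1.187   0.5872 -1.1777  2.1349  1.3629  0.6003  1.9009]
```

View pics/pan.png

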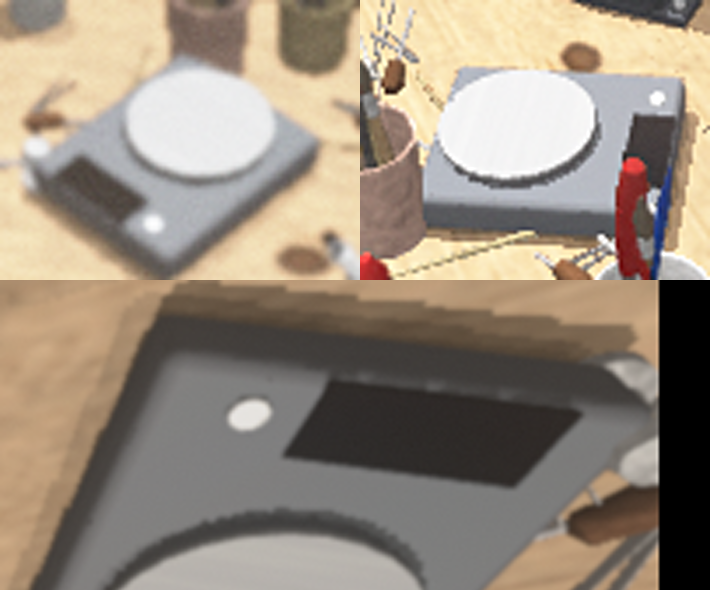

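```bash
python3 - <<'E'
from go import *
print('pan scene',onz('scene',340.1,175.3,.044),'side',onz('side',260,230.7,.044))
print('handle top',tri(ray('scene',343,106),ray('side',207,190)), 'pot rim side-left',tri(ray('scene',342,140),ray('side',213,228)))
z=np.array([.82,.57,0]);z/=np.linalg.norm(z);x=np.array([0,0,-1.]);R=np.column_stack([x,np.cross(z,x),z]); np.save('RD.npy',R)
best=solve(np.array([.695,.015,.22]),R,2,n=10,zmin=.19,lim=.9)
E
```

```text
pan scene [0.7049 0.0149 0.044 ] side [0.7014 0.025  0.044 ]
handle top (array([0.789 , 0.0818, 0.2118]), [np.float64(0.002728400866724795), np.float64(0.0027284008667248444)]) pot rim side-left (array([0.7915, 0.0766, 0.0939]), [np.float64(0.004604325912416516), np.float64(0.0046043259124167344)])
cost 3.867477210801146e-05
[[ 0.02 -0.07  0.48  0.3   0.07  0.24]
 [-0.02  0.09  0.48  0.3   0.07  0.23]]
[[ 1.187   0.5872 -1.1777  2.1349  1.3629  0.6003  1.9009]
 [ 0.7901  0.7082 -1.1498  1.8063  0.9855  1.0139  1.7473]
 [ 0.4681  0.8747 -1.0775  1.386   0.7662  1.3228  1.547 ]]
err mm [-0.3804  0.6764  0.0018] rot [ 0.0009  0.0062 -0.0038]
```

Request:
arm_command(delta_pos=[[0.02,-0.07,0.48],[0.02,-0.07,0.48],[0.02,-0.07,0.48],[0.02,-0.07,0.48],[0.02,-0.07,0.48],[0.02,-0.07,0.48],[0.02,-0.07,0.48],[0.02,-0.07,0.48],[0.02,-0.07,0.48],[0.02,-0.07,0.48]], rotation=[[0.3,0.07,0.24],[0.3,0.07,0.24],[0.3,0.07,0.24],[0.3,0.07,0.24],[0.3,0.07,0.24],[0.3,0.07,0.24],[0.3,0.07,0.24],[0.3,0.07,0.24],[0.3,0.07,0.24],[0.3,0.07,0.24]])

```text
clock: 25.45
position: [0.6186, -0.1097, 0.2191]
tool_rot: [-1.373, 1.317, -0.475]
force: [-0.1, 0.1, -3.2]
grip_width: 0.0538
```

Request:
arm_command(delta_pos=[[-0.02,0.09,0.48],[-0.02,0.09,0.48],[-0.02,0.09,0.48],[-0.02,0.09,0.48],[-0.02,0.09,0.48],[-0.02,0.09,0.48],[-0.02,0.09,0.48],[-0.02,0.09,0.48],[-0.02,0.09,0.48],[0,0,0]], rotation=[[0.3,0.07,0.23],[0.3,0.07,0.23],[0.3,0.07,0.23],[0.3,0.07,0.23],[0.3,0.07,0.23],[0.3,0.07,0.23],[0.3,0.07,0.23],[0.3,0.07,0.23],[0.3,0.07,0.23],[0,0,0]])

```text
clock: 26.45
position: [0.6946, 0.0066, 0.2314]
tool_rot: [-0.093, 1.547, 0.517]
force: [-1.4, -0.5, -3.5]
grip_width: 0.0537
```

```bash
python3 - <<'E'
from h import *
goal(np.array([.695,.015,.20]),np.load('RD.npy'))
c=cam('wrist'); im=optics.grab_frame('wrist'); np.save('w6.npy',{'c':c,'im':im},allow_pickle=True)
cv2.imwrite('pics/w6.png',im[:,:,::-1]); print('pan pred',proj('wrist',[.703,.019,.044],c))
E
```

```text
t 26.45 q [ 0.4927  0.8582 -1.0889  1.3922  0.7623  1.3159  1.5625] shift [1.0498 0.2245 0.1449] turn [0.0233 0.2283 0.021 ] world [ 0.0004  0.0084 -0.0314] F [-1.4193 -0.4515 -3.509 ] w 0.053662041831551086
pan pred [320.5255 192.166 ]
```

View pics/w6.png

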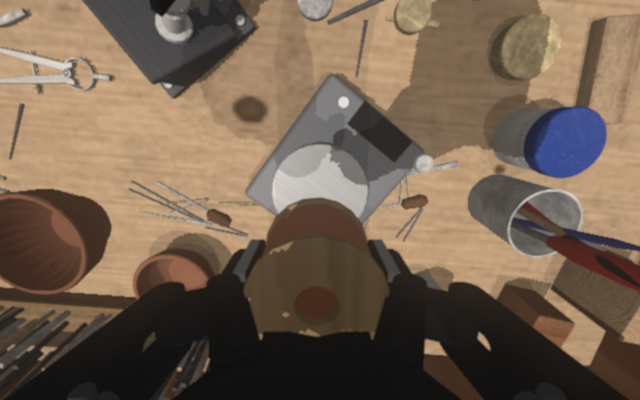

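```bash
python3 - <<'E'
from h import *
goal(np.array([.703,.019,.12]),np.load('RD.npy'))
E
```

```text
t 26.5 q [ 0.494   0.8573 -1.089   1.3942  0.763   1.3152  1.563 ] shift [3.7206 0.2023 0.4057] turn [0.0302 0.2249 0.0318] world [ 0.0089  0.0132 -0.1113] F [-0.3435 -0.7787 -3.0489] w 0.05383140901771922
```

Request:
arm_command(delta_pos=[[0.4,0.05,0.08],[0.4,0.05,0.08],[0.4,0.05,0.08],[0.4,0.03,0.06],[0.4,0,0.04],[0.4,0,0.03],[0.4,0,0],[0.4,0,0],[0.4,0,0],[0,0,0]], rotation=[[0.01,0.06,0.01],[0.01,0.06,0.01],[0.01,0.06,0.01],[0,0.04,0],[0,0,0],[0,0,0],[0,0,0],[0,0,0],[0,0,0],[0,0,0]])

```text
clock: 27.5
position: [0.6989, 0.0156, 0.1121]
tool_rot: [3.136, 1.567, -2.538]
force: [-0.1, 0.5, -3.2]
grip_width: 0.0537
```

```bash
python3 - <<'E'
from h import *
goal(np.array([.703,.019,.074]),np.load('RD.npy')); print(state()[1])
E
```

```text
t 27.5 q [ 0.437   0.9906 -1.0055  1.4455  0.8663  1.1891  1.4872] shift [1.2704 0.0165 0.182 ] turn [ 0.0119 -0.0367 -0.0002] world [ 0.0041  0.0034 -0.0381] F [-0.1109  0.5381 -3.1995] w 0.05371038478159166
[0.6989 0.0156 0.1121]
```

Orientation vertical within 0.004 rad. Descend slowly.

Request:
arm_command(delta_pos=[[0.2,0.01,0.06],[0.2,0,0.06],[0.2,0,0.05],[0.2,0,0],[0.15,0,0],[0.1,0,0],[0,0,0]], rotation=[[0,-0.02,0],[0,-0.01,0],[0,0,0],[0,0,0],[0,0,0],[0,0,0],[0,0,0]])

```text
clock: 28.2
position: [0.704, 0.0191, 0.0789]
tool_rot: [-0.583, 1.57, 0.025]
force: [0.1, -0.3, -2.2]
grip_width: 0.0541
```

```bash
python3 - <<'E'
from h import *
goal(np.array([.703,.019,.070]),np.load('RD.npy')); print(state()[1])
E
```

```text
t 28.2 q [ 0.421   1.0321 -0.9822  1.4477  0.8999  1.1474  1.4685] shift [ 0.2979  0.0158 -0.0286] turn [0.0084 0.0102 0.0067] world [-0.001  -0.0001 -0.0089] F [ 0.1244 -0.2675 -2.1823] w 0.054050108346610455
[0.704  0.0191 0.0789]
```

Request:
arm_command(delta_pos=[[0.06,0,0],[0.06,0,0],[0,0,0]], rotation=[[0,0,0],[0,0,0],[0,0,0]])

```text
clock: 28.5
position: [0.7042, 0.019, 0.0756]
tool_rot: [-0.564, 1.569, 0.044]
force: [-0.1, -0.2, -3.7]
grip_width: 0.0537
```

Request:
arm_command(delta_pos=[[0.04,0,0],[0.04,0,0],[0,0,0]], rotation=[[0,0,0],[0,0,0],[0,0,0]])

```text
clock: 28.8
position: [0.7043, 0.0191, 0.0732]
tool_rot: [-0.559, 1.569, 0.049]
force: [0.1, 0.0, -3.7]
grip_width: 0.0533
```

Request:
arm_command(delta_pos=[[0.04,0,0],[0.03,0,0],[0,0,0]], rotation=[[0,0,0],[0,0,0],[0,0,0]])

```text
clock: 29.1
position: [0.7043, 0.0191, 0.071]
tool_rot: [-0.577, 1.568, 0.032]
force: [0.5, -0.3, -2.7]
grip_width: 0.0535
```

Request:
arm_command(delta_pos=[[0.03,0,0],[0,0,0]], rotation=[[0,0,0],[0,0,0]])

```text
clock: 29.3
position: [0.7043, 0.019, 0.07]
tool_rot: [-0.572, 1.568, 0.036]
force: [-0.2, 0.7, -4.2]
grip_width: 0.0539
```

Request:
arm_command(delta_pos=[[0.03,0,0],[0.03,0,0],[0,0,0]], rotation=[[0,0,0],[0,0,0],[0,0,0]])

```text
clock: 29.6
position: [0.7044, 0.019, 0.0681]
tool_rot: [-0.582, 1.568, 0.026]
force: [0.8, 0.5, -2.7]
grip_width: 0.0535
```

```bash
python3 st.py
```

```text
29.6 [0.7044 0.019  0.0681] w 0.05345213034949696 F along UP,KX,Y -2.68 -0.81 0.72 M [-0.0124 -0.0193 -0.0204] q [ 0.4182  1.0445 -0.9743  1.451   0.9111  1.1331  1.4622]
```

Request:
arm_command(delta_pos=[[0.03,0,0],[0,0,0]], rotation=[[0,0,0],[0,0,0]])

```text
clock: 29.8
position: [0.7043, 0.019, 0.0671]
tool_rot: [-0.576, 1.568, 0.032]
force: [0.4, 0.4, -3.2]
grip_width: 0.0539
```

Request:
arm_command(delta_pos=[[0.03,0,0],[0,0,0]], rotation=[[0,0,0],[0,0,0]])

```text
clock: 30.0
position: [0.7045, 0.0191, 0.0671]
tool_rot: [-0.612, 1.568, -0.004]
force: [-0.8, -1.0, -3.3]
grip_width: 0.0541
```

Request:
arm_command(delta_pos=[[0.04,0,0],[0,0,0]], rotation=[[0,0,0],[0,0,0]])

```text
clock: 30.2
position: [0.7048, 0.0193, 0.0671]
tool_rot: [-0.624, 1.567, -0.017]
force: [-0.8, 0.4, -3.4]
grip_width: 0.0535
```

Request:
arm_command(delta_pos=[[0.03,0,0],[0,0,0]], rotation=[[0,0,0],[0,0,0]])

```text
clock: 30.4
position: [0.705, 0.0192, 0.067]
tool_rot: [-0.655, 1.567, -0.048]
force: [0.7, -0.1, -2.4]
grip_width: 0.054
```

```bash
python3 - <<'E'
from go import *
s=monitor.observe(); q=np.array(s['qpos']); print(q,q-LO,HI-q,s['joint_efforts'],s['force'],s['moment'])
Q=sim(q,[np.array([.03,0,0,0,0,0])],1); print('expected dq',Q[1]-q)
cv2.imwrite('pics/s1.png',cv2.resize(optics.grab_frame('side')[160:290,190:350,::-1],None,fx=4.5,fy=4.5,interpolation=cv2.INTER_CUBIC))
E
```

```text
[ 0.4172  1.0457 -0.9732  1.4511  0.9135  1.1304  1.4603] [3.3272 1.3457 0.5268 1.2811 2.1735 0.9704 3.9803] [2.4928 1.0843 2.3932 0.9789 3.4965 0.7996 1.0597] [   0.0333 -117.6788  -29.1912  -25.079     0.0544    0.0304   -0.0084] [ 0.7251 -0.1308 -2.3999] [ 0.0375  0.0042 -0.0054]
expected dq [-0.0003  0.001   0.0006  0.0002  0.0009 -0.0011 -0.0005]
```

View pics/s1.png

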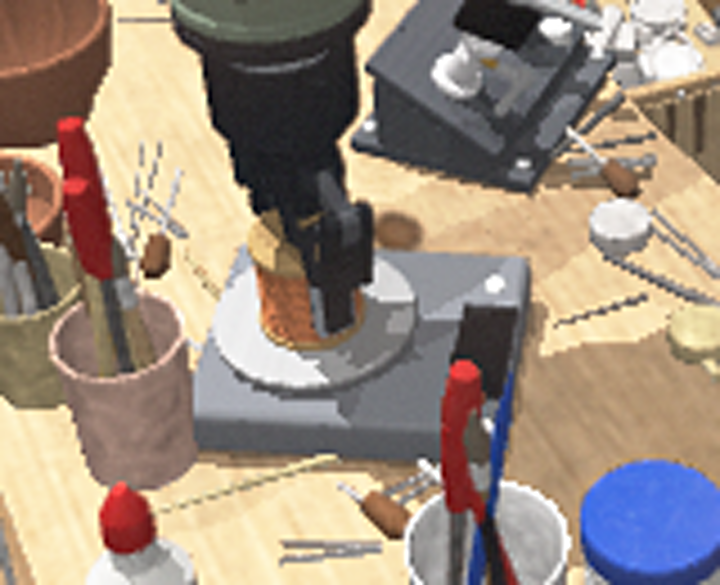

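Request:
arm_command(delta_pos=[[0.1,0,0]], rotation=[[0,0,0]])

```text
clock: 30.55
position: [0.7055, 0.0194, 0.0662]
tool_rot: [-0.661, 1.565, -0.054]
force: [-17.7, -6.5, 53.3]
grip_width: 0.054
```

```bash
python3 st.py
```

```text
30.55 [0.7055 0.0194 0.0662] w 0.05395876410970502 F along UP,KX,Y 53.46 14.06 -11.97 M [-0.7287  3.8875  0.0974] q [ 0.4167  1.0468 -0.973   1.451   0.9155  1.1288  1.4587]
```

Request:
arm_command(delta_pos=[[-0.03,0,0],[0,0,0]], rotation=[[0,0,0],[0,0,0]])

```text
clock: 30.75
position: [0.7058, 0.0195, 0.0677]
tool_rot: [-0.65, 1.564, -0.043]
force: [-0.0, -0.6, -2.8]
grip_width: 0.0539
```

```bash
python3 st.py; python3 -c "
from h import *
print(state()[2])"
```

```text
30.75 [0.7058 0.0195 0.0677] w 0.05390584100128334 F along UP,KX,Y -2.51 -1.26 -0.54 M [ 0.0063 -0.0264 -0.0012] q [ 0.4166  1.0447 -0.9732  1.4507  0.9141  1.1294  1.4593]
[[ 0.0065 -0.5705  0.8213]
 [-0.0003  0.8213  0.5705]
 [-1.     -0.0039  0.0052]]
```

Request:
arm_command(delta_pos=[[0.02,0,0],[0,0,0]], rotation=[[0,0,0],[0,0,0]])

```text
clock: 30.95
position: [0.7056, 0.0194, 0.0663]
tool_rot: [-0.673, 1.565, -0.066]
force: [-1.0, -0.6, 1.6]
grip_width: 0.0535
```

Request:
arm_command(delta_pos=[[0,0,0],[0,0,0],[0,0,0],[0,0,0],[0,0,0]], rotation=[[0,0,0],[0,0,0],[0,0,0],[0,0,0],[0,0,0]], gripper=-0.8)

```text
clock: 31.45
position: [0.7058, 0.0197, 0.0661]
tool_rot: [-0.588, 1.565, 0.02]
force: [-0.3, 0.2, -0.1]
grip_width: 0.0766
```

```bash
python3 st.py
```

```text
31.45 [0.7058 0.0197 0.0661] w 0.07661508867694083 F along UP,KX,Y 0.13 -0.37 0.07 M [ 0.0169  0.021  -0.0065] q [ 0.4162  1.0468 -0.9724  1.4507  0.9153  1.1279  1.459 ]
```

Released, no force. Rise straight up.

Request:
arm_command(delta_pos=[[-0.2,0,0],[-0.3,0,0],[-0.4,0,0],[-0.5,0,0],[-0.5,0,0],[-0.5,0,0],[-0.5,0,0],[-0.5,0,0],[-0.5,0,0],[0,0,0]], rotation=[[0,0,0],[0,0,0],[0,0,0],[0,0,0],[0,0,0],[0,0,0],[0,0,0],[0,0,0],[0,0,0],[0,0,0]])

```text
clock: 32.45
position: [0.7056, 0.0202, 0.1967]
tool_rot: [-0.543, 1.561, 0.065]
force: [-0.8, 0.9, -0.5]
grip_width: 0.077
```

```bash
python3 - <<'E'
from h import *
print(state()[1],state()[0]['force'])
c=cam('wrist'); im=optics.grab_frame('wrist'); cv2.imwrite('pics/w7.png',im[:,:,::-1])
P=np.array([.703,.019,.044]); print('flange top pred if at TCP',[proj('wrist',np.array([.7056,.0195,.100])+.029*np.array(d),c).round(1) for d in((1,0,0),(-1,0,0),(0,1,0),(0,-1,0))])
def blob(im,f,minA=100):
    m=f(cv2.cvtColor(im,cv2.COLOR_RGB2HSV)).astype(np.uint8); m=cv2.morphologyEx(m,cv2.MORPH_OPEN,np.ones((2,2),np.uint8)); n,l,s,ct=cv2.connectedComponentsWithStats(m); return [(s[i].tolist(),ct[i].round(1)) for i in range(1,n) if s[i,4]>minA]
cop=lambda h:(h[...,0]<14)&(h[...,1]>130)&(h[...,2]>60)
for n in('scene','side'):
    g=optics.grab_frame(n); cv2.imwrite(f'pics/{n}9.png',g[:,:,::-1])
    q=proj(n,[.7056,.0195,.072]); print(n,'spool pred',q, [b for b in blob(g,cop,15) if np.hypot(*(b[1]-q))<25], 'top',proj(n,[.7056,.0195,.1]),'bottom',proj(n,[.7056,.0195,.044]))
    # bystander change
    a=cv2.imread(f'pics/{n}0.png').astype(int); d=(np.abs(a-g[:,:,::-1]).max(2)>60); print('changed px box rows', [ (k,int(d[y0:y1,x0:x1].sum())) for k,(x0,y0,x1,y1) in ({'jar':(243,168,270,200),'tin':(244,203,270,225),'off':(212,188,236,224),'dome':(303,242,328,270)} if n=='scene' else {'jar':(318,262,354,308),'tin':(350,257,380,283),'off':(356,285,412,326),'dome':(350,188,377,218)}).items()])
E
```

```text
[0.7056 0.0202 0.1967] [-0.8426  0.882  -0.4795]
flange top pred if at TCP [array([295.8, 233.1]), array([335.8, 178.2]), array([343.5, 225.2]), array([285.8, 186.9])]
scene spool pred [339.3    167.6303] [] top [339.5489 160.6001] bottom [339.0585 174.4501]
changed px box rows [('jar', 498), ('tin', 247), ('off', 746), ('dome', 0)]
side spool pred [257.427 220.461] [([255, 212, 6, 4, 18], array([257.7, 213.5])), ([248, 218, 23, 19, 301], array([259.6, 228. ]))] top [256.1878 211.5123] bottom [258.6252 229.1146]
changed px box rows [('jar', 197), ('tin', 366), ('off', 0), ('dome', 0)]
```

```bash
python3 - <<'E'
from h import *
c=cam('wrist'); im=cv2.imread('pics/w7.png'); h=cv2.cvtColor(im,cv2.COLOR_BGR2HSV)[150:290,240:400]
for nm,m in (('wood flange',(h[...,1]>70)&(h[...,2]>50)&(h[...,0]<30)),('grey/white pan',(h[...,1]<40)&(h[...,2]>120))):
    m=cv2.morphologyEx(m.astype(np.uint8),cv2.MORPH_OPEN,np.ones((3,3),np.uint8)); n,l,s,ct=cv2.connectedComponentsWithStats(m)
    for i in range(1,n):
        if s[i,4]>200:
            k=max(cv2.findContours((l==i).astype(np.uint8),0,2)[0],key=cv2.contourArea); e=cv2.fitEllipse(cv2.convexHull(k)); u,v=e[0][0]+240,e[0][1]+150
            print(nm,s[i],(round(u,1),round(v,1)),e[1],'z.1',onz('wrist',u,v,.1,c)[:2],'z.044',onz('wrist',u,v,.044,c)[:2])
# keeper tail: pixel in side view of tail tip when open
g=cv2.imread('pics/side9.png'); a=1.2
for nm,ang in(('shut',0),('open',1.2)):
    e=PIV-.005*UP+.05*(-np.cos(ang)*Y-np.sin(ang)*KX); u,v=proj('side',e).round().astype(int); print(nm,(u,v),g[v-1:v+2,u-1:u+2].mean((0,1)), 'at start',cv2.imread('pics/side0.png')[v-1:v+2,u-1:u+2].mean((0,1)))
E
```

```text
wood flange [  0   0  17  23 220] (244.3, 157.9) (16.505521774291992, 33.9107666015625) z.1 [ 0.7027 -0.0494] z.044 [ 0.717  -0.0568]
wood flange [  42   12   69   76 4027] (316.0, 200.4) (68.40182495117188, 76.25499725341797) z.1 [0.6991 0.016 ] z.044 [0.7124 0.025 ]
wood flange [   0   36  160  104 9249] (318.7, 231.3) (161.71688842773438, 376.66192626953125) z.1 [0.7198 0.0332] z.044 [0.7384 0.0465]
grey/white pan [   0    0   72   83 2921] (286.7, 188.2) (83.4687728881836, 93.27447509765625) z.1 [ 0.7042 -0.009 ] z.044 [ 0.7188 -0.0063]
grey/white pan [130  23  24  37 493] (377.2, 190.5) (30.836830139160156, 35.51469421386719) z.1 [0.6642 0.0516] z.044 [0.6688 0.0695]
grey/white pan [ 96  25  34  60 634] (351.2, 204.2) (28.08599281311035, 64.98637390136719) z.1 [0.6854 0.0413] z.044 [0.6952 0.0567]
shut (np.int64(311), np.int64(148)) [147.8889 147.1111 148.    ] at start [230.5556 228.4444 229.3333]
open (np.int64(321), np.int64(164)) [187.8889 187.5556 187.5556] at start [162.7778 167.8889 174.8889]
```

```bash
python3 -c "
from h import *
print(state()[0]['clock']); bot.job_done()"
```

```text
32.6
the job is handed in; nothing more can be done
```

I opened the keeper, drew the spool off the spindle, set it upright on the scale's pan, moved the arm clear and handed the job in at 32.6 s. No verdict was reported.

- **Keeper:** I turned it clockwise by 1.21 rad, to its stop. A wrist picture taken just after showed the tail pointing to the stand's front, clear of the spool. It was not touched again.
- **Spool off the spindle:** I drew it about 135 mm straight up along the spindle. The side load at the tool stayed at a few newtons at every check.
- **Spool on the pan:** It stands within about 5 mm of the pan's centre, which I put at (0.703, 0.019). The tool was within 0.01 rad of vertical at release. With the gripper opened the tool force read about zero.
- **Hard press:** One extra downward test push, made to confirm contact, read 53 N at the tool. That means roughly 56 N between spool and scale, close to the 60 N limit.
- **Checks that were weak or disagreed:**
  - The scene and side cameras placed the pan about 10 mm apart in y; I used a value in between, which the wrist view from above agreed with.
  - The final wrist-image spool centre was about 7 mm off the release position, probably because the colour blob included the side of the spool.
  - The picture-change check on the jar, tin and offcut showed changed pixels, which I put down to the arm and its shadow. The arm never went near them, but I did not confirm that separately. The doming block showed no change.

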